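# Clamp a denture flask in the flask press

## Robot

A 6-joint arm with a two-finger parallel gripper is mounted at the origin on a cart in front of the work surface, level with it; the furniture and walls round the work are solid. World frame = base frame: x ahead of the robot, y to its left, z up, the work surface at z = 0. Lengths are in m, angles in rad, forces in N, time in s.
With the tool pointing down it reaches from about 0.375 to 0.9 m from the base axis. Payload 3.1 kg.
Tool frame: the origin (TCP) lies at the very end of the fingers, on their centre line; the grasp point (between the pads) lies 19 mm behind it (hold_point_z is the distance from the TCP to the grasp point, in m); z points along the fingers, x is the direction in which the jaws open and shut, and the axes are right-handed (so a half turn about z gives the same grasp; the last joint's range is limited). The gripper opens to 87 mm and grips with 3 to 60 N. Pads are 19 mm wide; open, the fingers measure 117 mm over their backs; the gripper's body (75 mm by 190 mm) begins 51 mm behind the grasp point.
Start: joints at [-1.379, 0.527, 1.433, -0, 1.181, -0.178], TCP at [0.226, -0.583, 0.223] pointing down, gripper open.
Joint ranges: [-3.08, 3.08], [-0.75, 2.2], [0.22, 2.44], [-1.43, 4.57], [0, 2.65], [-2.85, 2.85]. Speed limits (rad/s): [2.79, 2.79, 3.14, 3.14, 3.14, 3.14].

## Interface

Orientations are given as a unit quaternion [x, y, z, w].
In Python, from rig import * gives the robot as it stands.
- The arm moves only by the tool carry_out, never from a script. Its argument "deltas" is a list of rows, each a list of 7 numbers: the closure, from -1 (fully open) to 1 (shut), then the shift along the tool's x, y, z in units of 25 mm (1.0 is 25 mm), then the turn, a rotation vector about the tool's x, y, z in degrees. In form: [[jaw, x, y, z, rx, ry, rz], ...]. A call has 1 to 8 rows; each row is the pose to reach, as a shift and turn from the pose commanded when the call began, along the tool's axes at that moment; what a row does not reach only later rows make up. A row lasts 1/10 s, in which the tool goes at most 50 mm and 8.59 degrees, less where a joint would pass 70% of its speed; a pose out of reach is approached as far as the arm can. A call with a gripper value outside its range is refused whole. The fingers move at their own pace and stop on an object; "force" is the grip in N (left out, the last holds). Time passes only in rows, so rows that repeat a pose let the fingers close. It gives the time, the measured TCP pose, the force and the opening at its end, in the units of the state.
- get_obs(): the state, without advancing time (a new reading comes with each control period).
- camera(name): name is "side" or "top"; returns (picture, depth): 400x640x3 uint8, red, green, blue; 400x640 float32, m along the optical axis (not along the pixel's ray), 0 where there is no reading.
- camera_info(name): a dict with "mtx" (3x3 intrinsics, pixels), "origin" and "rotation" of the camera in the world. Camera axes: x right, y down, z forward; pixel columns grow to the right and rows downward; lengths in m; the calibration is good to about 2 mm. A picture is of the moment at which its call begins. camera_info takes no time and is no camera call.
- hand_in(): hands the job in, once; it reports no verdict.
Trained networks look in the newest picture that a camera, given by its name, has taken for a name from the list of things; names that differ only in an ending like _2 or _b are one class to them, and where a whole thing is asked for, a point or a joint stands for the part that bears it (a point fixed in the world has none). Each returns a list of dicts, best first, with "score" (0 to 1); they miss things now and then, are a little off and sometimes report something else, mostly with a low value. They report only what shows in the picture. A call takes as long as a camera call.
- spot_in(camera, target): "pixel" ([row, column] in pixels, amid what is visible of it).
The state is a dict: "time": time; "q": joint angles; "joint_velocities": joint speeds; "joint_torque": joint torques, N m; "position": TCP position; "tool_rot": TCP orientation; "ft_force": force on the tool from outside, world axes, zero at the start; "moment": the same for the moment, N m; "grip_width": finger opening in m.
Only numpy, scipy, OpenCV 4.12 (cv2) and the standard library are available. Lean on these libraries where they do the work, as an engineer would, in place of code of your own. Each camera call takes 0.05 s, during which the arm holds its last target.

## Task

Set the bronze denture flask down flat in the rimmed bed of the flask press and swing the press bar over it until its hook is fully round the left column. Then screw the knob down clockwise until its resistance rises sharply, give it a further eighth of a turn (45 degrees) and no more, and let go. Do not disturb the two dental casts and the jar that stand near the press.

Things in the scene. Friction and masses are not known exactly. Their poses are not given: they have to be found in the camera images.
- flask: Closed two-part denture flask of dull bronze, a rounded box 54 mm (its x) by 70 mm (its y) by 40 mm high, 80 mm over the two small ears in the middle of its y sides; about 0.65 kg. It stands on the worktop at the start. Origin: centre of its underside, z up. Grip it across x. Either way round fits the bed; its flat top takes the press foot.
- press: Flask press fixed to the worktop: grey base plate 124 x 176 x 12 mm (x, y, z), two steel columns 14 mm thick (caps 22 mm) and 92 mm tall at y = +58 mm (left) and -58 mm (right). Origin: centre of the base's underside; x points to its back, y to the left column. A dark bar pivots on the right column; 58 mm from the pivot it carries the screw, which stands over the bed when the bar is closed.
- bed_floor (a point): Middle of the floor of the bed, a flat recess between the columns for the flask, 58 mm by 74 mm inside (along the press's x and y), with a rim 4 mm thick and 5 mm high. The floor is about 20 mm above the worktop; its height differs by a millimetre or so from job to job. Axes as the press.
- press_bar (a joint): Angle of the swinging bar: 0 when closed, with its hook round the left column and against the stop; grows as it swings open towards the robot, anticlockwise seen from above, about the right column. It starts open at 1.6 to 1.9. Friction (0.1 N m) keeps it where it is left.
- bar_hook (a point): On top of the hook end of the bar, 122 mm from the pivot axis and 11.5 mm off the bar's centre line, on the side to push for closing; the face to push lies 4.5 mm further out. The bar is 26 mm wide, its underside 70 mm and its top 84 mm above the worktop. The hook opens to the other side.
- knob_grip (a point): On the screw's axis at half height of the round black lobed knob (45 mm across, 24 mm high; its underside is 14 mm above the bar at the start). About 112 mm above the worktop at the start; it turns and sinks with the knob.
- press_knob (a joint): Angle of the knob: grows as it is turned clockwise seen from above (tightening); starts at 0 to 0.5. The screw sinks 10 mm a turn. It runs with an even friction of about 0.2 N m until the foot meets the flask, 0.7 to 3 rad from the start; from there the resistance climbs by roughly 0.35 N m per radian. It stays where it is left.
- press_foot: Round steel foot, 28 mm across, at the lower end of the screw. Origin: centre of its underside, 2 to 5 mm above the top of a seated flask at the start. Once it touches, the clamping force grows by about 85 N per radian of the knob.
- stone_cast: Dental cast of yellowish stone, 51 x 66 x 31 mm, left of the press; leave it. Origin: centre of its underside.
- white_cast: Dental cast of white plaster, 51 x 66 x 31 mm, in front of the press on the robot's side; leave it. Origin: centre of its underside.
- separator_jar: Small white jar with a blue screw cap, 37 mm across and 50 mm tall, to the left, between flask and stone cast; leave it. Origin: centre of its underside.

How it is judged:
By the outcome, as a careful person would: the job done as asked, in the order asked, and still so for the second after the job is handed in, with the robot touching nothing.
It also fails if it takes over 72 s, if anything falls off the work surface, if the arm or the gripper's body presses on something with over 40 N, if the wrist force passes 120 N, or if a joint passes its speed limit or range.

## Working session

There is one attempt and no reset: what is moved stays moved. The work goes in short steps, Python scripts to look and compute and a tool call to move; the robot and the scene stay as the last step left them, time stands still between calls to the robot, and variables do not carry over. Pictures are saved under pics/ and viewed, and the job is handed in when it is done.

Besides the shell and the picture viewer there is one more tool, called after "Emit:" as name(argument=value, ...), one argument or row to a line, values as JSON. carry_out: Moves the arm, as the interface text tells. Its arguments: {"type":"object","properties":{"deltas":{"type":"array"},"force":{"type":"number"}},"required":["deltas"]}

```bash
ls; mkdir -p pics
cat > h.py <<'E'
from rig import *
import numpy as np, cv2
from scipy.spatial.transform import Rotation as R
def cap(n,f=None):
    p,d=camera(n)
    np.savez('last_%s.npz'%n,p=p,d=d)
    if f: cv2.imwrite('pics/'+f,p[:,:,::-1])
    return p,d
def cloud(n,d):
    i=camera_info(n);K=np.array(i['mtx']);v,u=np.mgrid[:400,:640]
    P=np.stack([(u-K[0,2])/K[0,0]*d,(v-K[1,2])/K[1,1]*d,d],-1)
    W=P@np.array(i['rotation']).T+np.array(i['origin']); W[d==0]=np.nan
    return W
E
python3 - <<'E'
from h import *
for n in('side','top'):
    p,d=cap(n,n+'0.png'); W=cloud(n,d); print(n,camera_info(n))
    for t in('flask','press','bar_hook','knob_grip','press_bar','stone_cast','white_cast','separator_jar','press_foot'):
        r=spot_in(n,t)
        for k in r[:2]:
            a,b=map(int,k['pixel']);print(t,k['pixel'],round(k['score'],2),W[a,b].round(4))
print(get_obs())
E
```

```text
picsTraceback (most recent call last):
  File "<stdin>", line 3, in <module>
  File "h.py", line 12, in cloud
    W=P@np.array(i['rotation']).T+np.array(i['origin']); W[d==0]=np.nan
      ~^~~~~~~~~~~~~~~~~~~~~~~~~~
ValueError: matmul: Input operand 1 has a mismatch in its core dimension 0, with gufunc signature (n?,k),(k,m?)->(n?,m?) (size 4 is different from 3)
```

```bash
sed -i "s/np.array(i\['rotation'\]).T/R.from_quat(i['rotation']).as_matrix().T/" h.py
python3 - <<'E'
from h import *
for n in('side','top'):
    p,d=cap(n,n+'0.png'); W=cloud(n,d); print(n,camera_info(n))
    for t in('flask','press','bar_hook','knob_grip','stone_cast','white_cast','separator_jar'):
        r=spot_in(n,t)
        for k in r[:2]:
            a,b=map(int,k['pixel']);print(t,k['pixel'],round(k['score'],2),W[a,b].round(4))
print(get_obs())
E
```

```text
side {'mtx': array([[391.05275693,   0.        , 322.38549438],
       [  0.        , 391.05275693, 201.25237897],
       [  0.        ,   0.        ,   1.        ]]), 'origin': array([0.0298166 , 0.53584724, 0.74301382]), 'rotation': array([-0.50801286,  0.79408809, -0.27811323,  0.18439106])}
flask [250.0, 355.1] 0.95 [0.4029 0.2977 0.0375]
press [179.3, 358.2] 0.92 [0.5916 0.1897 0.0209]
press [244.8, 254.3] 0.61 [0.4999 0.487  0.0482]
bar_hook [173.2, 375.8] 0.58 [0.5232 0.1894 0.1087]
knob_grip [167.9, 375.7] 0.59 [0.5294 0.1872 0.121 ]
stone_cast [209.3, 258.5] 0.83 [0.6117 0.4452 0.0151]
white_cast [232.4, 410.1] 0.91 [0.4044 0.1566 0.0155]
white_cast [242.6, 255.4] 0.18 [0.5029 0.4836 0.0494]
separator_jar [246.4, 255.4] 0.94 [0.4987 0.4862 0.0415]
top {'mtx': array([[385.19169862,   0.        , 321.28651798],
       [  0.        , 385.19169862, 196.01017835],
       [  0.        ,   0.        ,   1.        ]]), 'origin': array([0.34158555, 0.30215851, 0.92739898]), 'rotation': array([ 0.75278285, -0.64915383,  0.07316523, -0.08101927])}
flask [249.2, 327.9] 0.83 [0.4164 0.29
[... 317 characters left out ...]
4716 0.0493]
{'time': 0.85, 'q': array([-1.37948845e+00,  5.27458672e-01,  1.43268877e+00, -1.31239603e-05,
        1.18140889e+00, -1.78506576e-01]), 'joint_velocities': array([ 0.00054553,  0.00027932, -0.00202627, -0.00108405, -0.00054353,
       -0.00081312]), 'joint_torque': array([ 2.44374278e-04, -4.39977014e+01, -1.76985008e+01,  6.33827294e-02,
        5.03429573e-02, -1.41411823e-05]), 'position': array([ 0.22591822, -0.58272102,  0.2225774 ]), 'tool_rot': array([ 8.25059720e-01, -5.65045536e-01,  8.65783122e-06,  1.70786922e-05]), 'ft_force': array([ 0.17714153,  0.55793175, -0.20093288]), 'moment': array([-0.03561061, -0.01184331,  0.01001881]), 'grip_width': 0.08703621104954601}
```

View pics/side0.png

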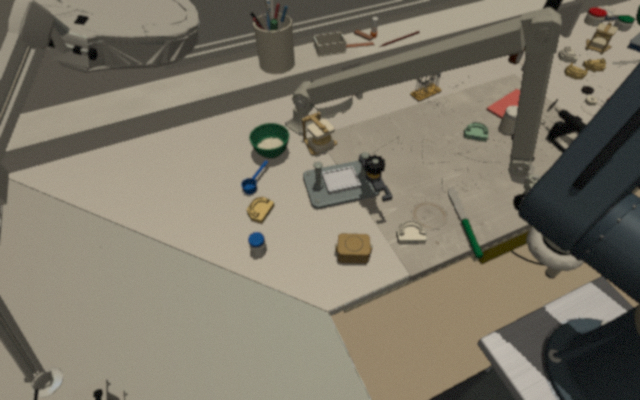

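View pics/top0.png

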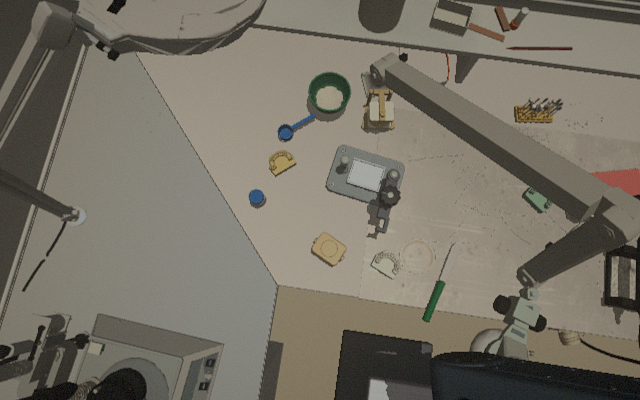

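Run:
```python
from h import *
for n,(r0,r1,c0,c1) in (('top',(130,280,240,430)),('side',(140,290,230,430))):
    z=np.load('last_%s.npz'%n);p,d=z['p'],z['d'];W=cloud(n,d)
    cv2.imwrite('pics/%s_z.png'%n,cv2.resize(p[r0:r1,c0:c1,::-1],None,fx=4,fy=4,interpolation=cv2.INTER_CUBIC))
    def rect(m,l):
        m=m.astype(np.uint8);k,lab,st,ce=cv2.connectedComponentsWithStats(m)
        for i in range(1,k):
            if st[i,4]<25: continue
            Q=W[lab==i]; (c,s,a)=cv2.minAreaRect(Q[:,:2].astype(np.float32)*1000)
            print(n,l,st[i,4],np.round(c,1),np.round(s,1),round(a,1),'z',np.round(np.nanmedian(Q[:,2]),4), 'mean',Q.mean(0).round(4))
    z=W[...,2]; reg=(W[...,0]>.3)&(W[...,0]<.75)&(W[...,1]>0.05)&(W[...,1]<.55)
    rect(reg&(z>.034)&(z<.046),'z40')
    rect(reg&(z>.006)&(z<.016),'z12'); rect(reg&(z>.017)&(z<.028),'z20-25')
    rect(reg&(z>.087)&(z<.098),'z92');rect(reg&(z>.077)&(z<.088),'z84');rect(reg&(z>.118)&(z<.135),'z124')
    rect(reg&(z>.025)&(z<.035),'z31'); 
    rect((z>.15)&(z<1)&(W[...,0]>.2)&(W[...,0]<1.)&(W[...,1]>-.6)&(W[...,1]<.7),'high')
    print(np.nanmedian(z[(W[...,0]>.4)&(W[...,0]<.6)&(W[...,1]>.1)&(W[...,1]<.45)&(abs(z)<.006)]))
```

```text
top z40 28 [505.8 469. ] [12.4 30.9] 47.3 z 0.0439 mean [0.5042 0.4684 0.0427]
top z40 680 [418.  291.7] [69.3 53.3] 63.2 z 0.0377 mean [0.4177 0.2917 0.0377]
top z12 28 [702.9 445.7] [12.4 31.9] 23.7 z 0.0119 mean [0.7043 0.4468 0.0114]
top z12 42 [737.4 214.9] [63.6  9.8] 88.7 z 0.0103 mean [0.7369 0.2124 0.0106]
top z12 1773 [609.7 227.4] [175.6 124.6] 80.3 z 0.0114 mean [0.6117 0.2426 0.0114]
top z12 263 [610.1 437.4] [37.3 62.3] 42.5 z 0.0131 mean [0.607  0.4356 0.0128]
top z12 167 [399.5 154.4] [63.7 35.6] 67.3 z 0.015 mean [0.3965 0.1574 0.0143]
top z20-25 154 [717.4 419.9] [ 38.3 104.2] 51.2 z 0.0215 mean [0.7138 0.4143 0.0215]
top z20-25 88 [740.4 212.4] [59.1 16.4] 88.5 z 0.0229 mean [0.7394 0.216  0.0228]
top z20-25 161 [620.  442.4] [37.9 59.5] 36.9 z 0.0219 mean [0.6198 0.4447 0.022 ]
top z20-25 875 [609.5 227.6] [81.9 66.8] 79.9 z 0.0203 mean [0.6094 0.2277 0.0208]
top z20-25 43 [616.  283.8] [22.3 19.5] 89.7 z 0.0203 mean [0.6145 0.2842 0.0205]
top z20-25 221 [410.7 151. ] [60.8 41.2] 68.7 z 0.0232 mean [0.4113 0.1497 0.0226]
top z20-25 27 [389.3 156.8] [27.4 17.1] 36.
[... 3224 characters left out ...]
.2174 0.0303]
side z31 26 [417.7 168.6] [ 8.9 33.1] 40.5 z 0.0271 mean [0.4162 0.1706 0.0271]
side z31 59 [504.3 480.2] [35.7 19.3] 82.8 z 0.0295 mean [0.5009 0.4805 0.0294]
side z31 82 [397.2 303.8] [65.4  6. ] 63.4 z 0.0308 mean [0.3966 0.3055 0.0305]
side high 36287 [706.1  50.2] [1299.7  587.9] 90.0 z 0.3061 mean [0.7273 0.2707 0.3119]
side high 198 [ 997.1 -206.4] [  5.8 164.9] 0.1 z 0.1989 mean [ 0.998  -0.2006  0.199 ]
side high 46 [ 998.  -100.7] [39.9  4.1] 89.4 z 0.1991 mean [ 0.9985 -0.1015  0.1991]
side high 7031 [228.7  50.5] [ 62.5 114.8] 7.8 z 0.3746 mean [0.2286 0.0606 0.3678]
side high 26 [223.7 698.2] [9.7 3.5] 1.3 z 0.3086 mean [0.2239 0.6988 0.3088]
-0.0026265832270906397
```

View pics/top_z.png

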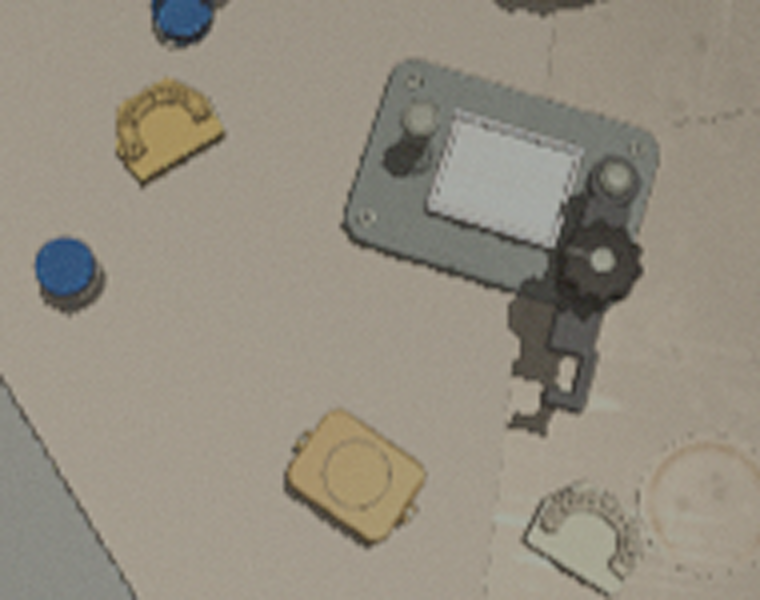

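View pics/side_z.png

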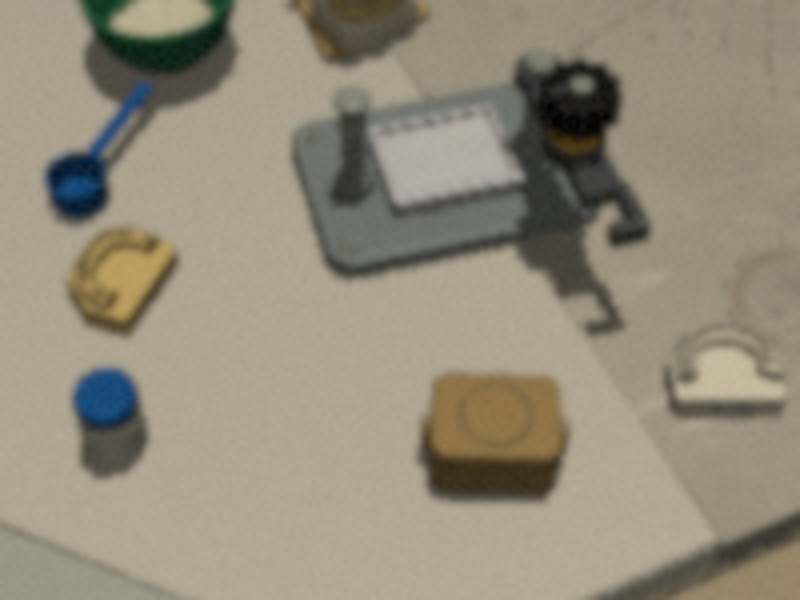

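Run:
```python
from h import *
Ws=[]
for n in('top','side'):
    z=np.load('last_%s.npz'%n);Ws.append(cloud(n,z['d']).reshape(-1,3))
W=np.concatenate(Ws);W=W[np.isfinite(W).all(1)]
# grid: max z and min z above .06
for nm in('max','min'):
    print(nm,'cm; rows x 0.1..1.05, cols y -0.75..0.6 step .05')
    for x in np.arange(.1,1.05,.05):
        s='%.2f '%x
        for y in np.arange(-.75,.65,.05):
            m=(W[:,0]>=x)&(W[:,0]<x+.05)&(W[:,1]>=y)&(W[:,1]<y+.05)&((W[:,2]>.06)if nm=='min' else True)
            s+='%4s'%(int(100*(W[m,2].max() if nm=='max' else W[m,2].min())) if m.sum()>3 else '.')
        print(s)
```

```text
max cm; rows x 0.1..1.05, cols y -0.75..0.6 step .05
0.10    .   .   .   .   .   .   .   . -78 -78 -77   0   0   0   1  33  32   0   0 -78 -78 -78   0   0   1   6   8  15
0.15  -78 -77 -78   .   .   .   . -78 -77 -78 -78 -68   3   3  33  40  37  29  -2 -78 -78 -78   0   0   2   6   8   8
0.20  -78 -78 -78   .   .   . -78 -78 -77 -78 -78 -78   9   7   3  45  41  30 -77 -78 -78 -77   0   0   0   0   0   0
0.25  -78 -78 -78 -23  -7  -7   0 -77   0   0 -78   6  12  48  50  47  39  28 -78 -78 -77 -78   0   0   0   0   0   0
0.30  -78 -78 -78 -78 -78 -78   4   5   0   0   0   7   7   6   0   2   1   0   0   0   0   0   0   0   0   0   0   0
0.35  -20 -19 -68 -78 -78 -78   2   6   0   0   0   7   9   6   0   2   0   3   1   0   4   3   0   0   0   0   0   0
0.40  -78 -78 -68 -78 -78 -78   1   6   0   0   6  10  39  38   1   1   0   3   3   0   4   4   0   0   0   0   0   0
0.45    . -65 -73 -78 -78 -78   7   7   0   0   0  11  41  41   1   1   0   0   8   0   3   3   0   0   5   0   0   0
0.50  -78 -78 -76   0   0   0   7   7   0   0   0   0  42  41  38   0   0   0  12  12   0   0   0   0  
[... 2789 characters left out ...]
 .   .   .   .   .   .   .   .   .   .   .   .   .   .   .   .   .  18   6   6   .   .   .  39  36  42  44  46
0.80    .   .   .   .   .   .   .   .   .   .   6   6   6   .   .   .   .   .   6   6   8   .   .  39  40  42   .   .
0.85   13   .  15  15  14  14  13  13  13  13   6   6   6  13  13   8  13  13  10  12  13  13  13  13  13  13  13  13
0.90   15  14  14  14  15  14  14  14  14  14  14  14  14  14  14   6  14  14  14  15  15  14  14  14  14  14  14  15
0.95    .   .  14  14  14  14  14  14  14  14  14  14  14  14  14   6  15  14  14  15  15  14  14  14  14  15  15  14
1.00    .   .   .   .  15  14  15  14  14  14  14  14  14  14  14  14  14  15  14  25  14  15  15  15  14  14  15  15
```

Run:
```python
from h import *
a=cv2.imread('pics/top0.png')[150:400,340:640];b=cv2.imread('pics/side0.png')[0:330,280:640]
cv2.imwrite('pics/lamp_t.png',cv2.resize(a,None,fx=2.4,fy=2.4));cv2.imwrite('pics/lamp_s.png',cv2.resize(b,None,fx=1.8,fy=1.8))
import rig; print([x for x in dir(rig) if x[0]!='_'])
```

```text
['Unreachable', 'camera', 'camera_info', 'get_obs', 'hand_in', 'hold_point_z', 'spot_in']
```

View pics/lamp_t.png

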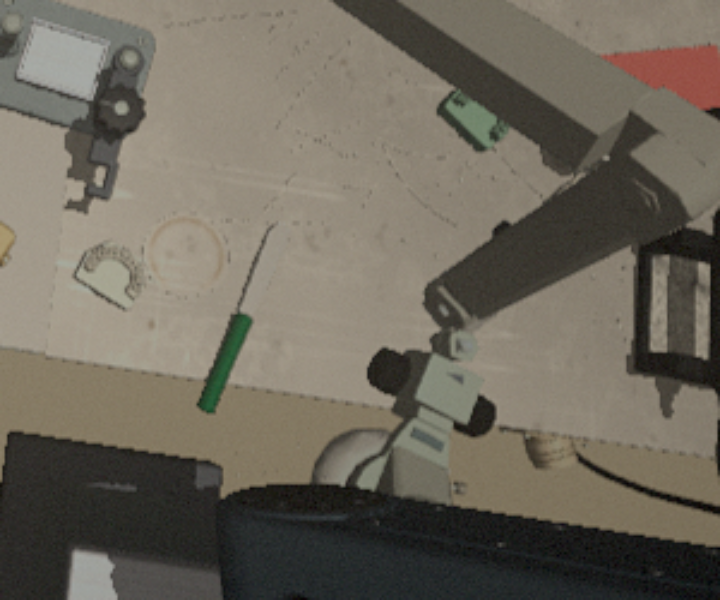

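View pics/lamp_s.png

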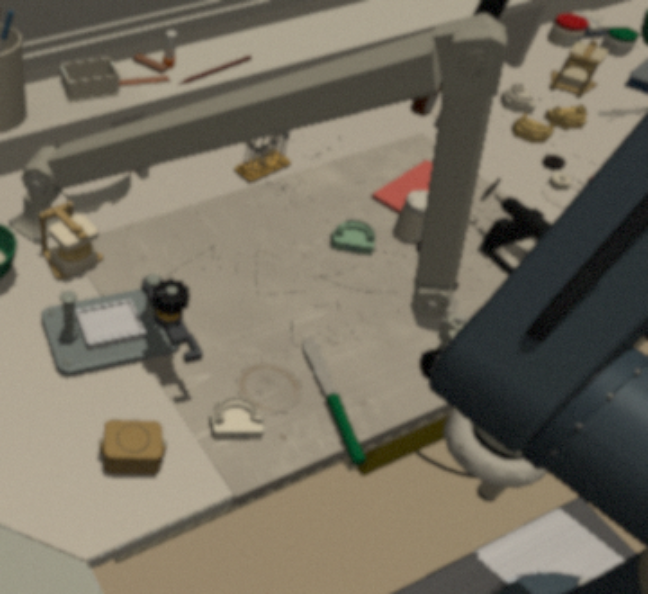

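```bash
cat >> h.py <<'E'
import sys
def rows(start,targets):
    """start=(x,y,z,yawdeg) commanded; targets list same"""
    c,s=np.cos(np.radians(start[3])),np.sin(np.radians(start[3]))
    xt=np.array([c,s,0]);yt=np.array([s,-c,0]);zt=np.array([0,0,-1.])
    for t in targets:
        d=(np.array(t[:3])-start[:3])/.025
        print([round(float(d@a),2) for a in(xt,yt,zt)]+[0,0,round(start[3]-t[3],2)])
def st():
    o=get_obs();x=R.from_quat(o['tool_rot']).as_matrix()
    print('t',round(o['time'],2),'p',o['position'].round(4),'yaw',np.degrees(np.arctan2(x[1,0],x[0,0])).round(2),'zt',x[:,2].round(3),'q',o['q'].round(3),'F',o['ft_force'].round(1),'M',o['moment'].round(3),'w',round(o['grip_width'],4))
E
python3 - <<'E'
from h import *
rows((.2259,-.5827,.2226,-68.81),[(.27,-.57,.53,-68.81),(.45,-.40,.56,-50),(.52,-.15,.56,-45),(.5,.1,.53,-35),(.43,.28,.4,-26.8)])
E
```

```text
[0.16, -1.83, -12.3, 0, 0, 0.0]
[-3.57, -11.0, -13.5, 0, 0, -18.81]
[-11.89, -17.22, -13.5, 0, 0, -23.81]
[-21.5, -20.09, -12.3, 0, 0, -33.81]
[-29.22, -20.09, -7.1, 0, 0, -42.01]
```

Emit:
carry_out(
  deltas=[
    [-1, 0, 0, -2, 0, 0, 0],
    [-1, 0, 0, -4, 0, 0, 0],
    [-1, 0, 0, -6, 0, 0, 0],
    [-1, 0, 0, -8, 0, 0, 0],
    [-1, 0, -0.5, -10, 0, 0, 0],
    [-1, 0, -1, -12, 0, 0, 0],
    [-1, 0, -2, -13, 0, 0, 0],
    [-1, 0, -2, -13, 0, 0, 0],
  ],
)

```text
time: 1.65
position: [0.2751, -0.5644, 0.5539]
tool_rot: [0.826, -0.564, 0.005, 0.003]
ft_force: [-0.1, 0.3, 0.6]
grip_width: 0.0872
```

Run:
```python
from h import *
st()
rows((.2725,-.5646,.5476,-68.81),[(.45,-.40,.555,-60),(.53,-.20,.555,-50),(.53,-.0,.555,-40),(.5,.15,.53,-30)])
```

```text
t 1.65 p [ 0.2751 -0.5644  0.5539] yaw -68.61 zt [ 0.005 -0.011 -1.   ] q [-1.296  0.361  0.84   0.002  1.928 -0.098] F [-0.1  0.3  0.6] M [0.03  0.006 0.006] w 0.0872
[-3.57, -9.0, -0.3, 0, 0, -8.81]
[-9.87, -14.88, -0.3, 0, 0, -18.81]
[-17.33, -17.77, -0.3, 0, 0, -28.81]
[-23.36, -18.82, 0.7, 0, 0, -38.81]
```

Emit:
carry_out(
  deltas=[
    [-1, -3.6, -9, -0.3, 0, 0, -9],
    [-1, -3.6, -9, -0.3, 0, 0, -9],
    [-1, -3.6, -9, -0.3, 0, 0, -9],
    [-1, -3.6, -9, -0.3, 0, 0, -9],
    [-1, -3.6, -9, -0.3, 0, 0, -9],
    [-1, -9.9, -15, -0.3, 0, 0, -19],
    [-1, -9.9, -15, -0.3, 0, 0, -19],
    [-1, -9.9, -15, -0.3, 0, 0, -19],
  ],
)

```text
time: 2.45
position: [0.5071, -0.2591, 0.5532]
tool_rot: [0.907, -0.421, -0.001, -0.0]
ft_force: [1.3, 0.6, 0.1]
grip_width: 0.0875
```

Run:
```python
from h import *
st()
```

```text
t 2.45 p [ 0.5071 -0.2591  0.5532] yaw -49.82 zt [-0.003  0.002 -1.   ] q [-0.668  0.261  0.986 -0.     1.897  0.201] F [1.3 0.6 0.1] M [-0.068 -0.082  0.017] w 0.0875
```

Run:
```python
from h import *
rows((.513,-.245,.555,-50),[(.53,-.0,.555,-40),(.48,.2,.5,-30)])
```

```text
[-7.07, -6.82, 0.0, 0, 0, -10]
[-14.48, -10.43, 2.2, 0, 0, -20]
```

Emit:
carry_out(
  deltas=[
    [-1, -7, -6.8, 0, 0, 0, -10],
    [-1, -7, -6.8, 0, 0, 0, -10],
    [-1, -7, -6.8, 0, 0, 0, -10],
    [-1, -7, -6.8, 0, 0, 0, -10],
    [-1, -14.5, -10.4, 2.2, 0, 0, -20],
    [-1, -14.5, -10.4, 2.2, 0, 0, -20],
    [-1, -14.5, -10.4, 2.2, 0, 0, -20],
    [-1, -14.5, -10.4, 2.2, 0, 0, -20],
  ],
)

```text
time: 3.25
position: [0.4812, 0.1316, 0.5103]
tool_rot: [0.966, -0.258, -0.001, 0.0]
ft_force: [0.7, 0.6, 0.6]
grip_width: 0.0872
```

Emit:
carry_out(
  deltas=[
    [-1, 0, 0, 0, 0, 0, 0],
    [-1, 0, 0, 0, 0, 0, 0],
  ],
)

```text
time: 3.45
position: [0.4817, 0.1308, 0.5109]
tool_rot: [0.967, -0.256, -0.001, 0.001]
ft_force: [0.4, 0.2, -0.1]
grip_width: 0.0871
```

Run:
```python
from h import *
st()
```

```text
t 3.45 p [0.4817 0.1308 0.5109] yaw -29.67 zt [-0.002 -0.001 -1.   ] q [ 4.200e-02  1.390e-01  1.247e+00 -1.000e-03  1.758e+00  5.590e-01] F [ 0.4  0.2 -0.1] M [-0.073 -0.065 -0.015] w 0.0871
```

Run:
```python
from h import *
rows((.4817,.1308,.5109,-29.67),[(.4225,.3009,.3,-26.8),(.4225,.3009,.1,-26.8)])
```

```text
[-5.43, -4.74, 8.44, 0, 0, -2.87]
[-5.43, -4.74, 16.44, 0, 0, -2.87]
```

Emit:
carry_out(
  deltas=[
    [-1, -1.1, -0.9, 1.4, 0, 0, -1],
    [-1, -2.2, -1.9, 2.8, 0, 0, -2],
    [-1, -3.3, -2.8, 4.2, 0, 0, -2.87],
    [-1, -4.4, -3.8, 5.6, 0, 0, -2.87],
    [-1, -5.43, -4.74, 7, 0, 0, -2.87],
    [-1, -5.43, -4.74, 9, 0, 0, -2.87],
    [-1, -5.43, -4.74, 11, 0, 0, -2.87],
    [-1, -5.43, -4.74, 12.44, 0, 0, -2.87],
  ],
)

```text
time: 4.25
position: [0.4234, 0.2985, 0.1981]
tool_rot: [0.972, -0.234, -0.001, 0.001]
ft_force: [-0.3, -0.2, -1.5]
grip_width: 0.0868
```

Emit:
carry_out(
  deltas=[
    [-1, 0, 0, 1.5, 0, 0, 0],
    [-1, 0, 0, 3, 0, 0, 0],
    [-1, 0, 0, 4, 0, 0, 0],
    [-1, 0, 0, 4, 0, 0, 0],
    [-1, 0, 0, 4, 0, 0, 0],
  ],
)

```text
time: 4.75
position: [0.4248, 0.2995, 0.101]
tool_rot: [0.972, -0.234, -0.0, 0.0]
ft_force: [-0.3, -0.1, -0.2]
grip_width: 0.0872
```

Run:
```python
from h import *
st()
cap('top','top1.png');cap('side','side1.png')
a=cv2.imread('pics/top1.png')[180:330,250:450];b=cv2.imread('pics/side1.png')[150:300,250:450]
cv2.imwrite('pics/g1.png',cv2.resize(np.vstack([a,b]),None,fx=2,fy=2,interpolation=cv2.INTER_CUBIC))
```

```text
t 4.75 p [0.4248 0.2995 0.101 ] yaw -27.06 zt [-0. -0. -1.] q [ 0.399  0.573  1.803 -0.     0.765  0.872] F [-0.3 -0.1 -0.2] M [-0.015 -0.047 -0.036] w 0.0872
```

View pics/g1.png

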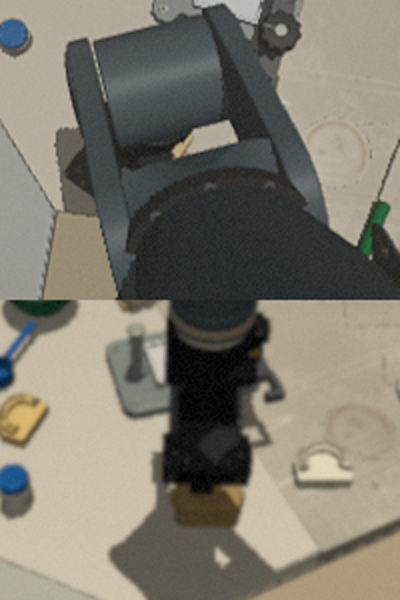

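Emit:
carry_out(
  deltas=[
    [-1, -0.1, 0, 1, 0, 0, 0],
    [-1, -0.1, 0, 2, 0, 0, 0],
    [-1, -0.1, 0, 2.8, 0, 0, 0],
    [-1, -0.1, 0, 3.3, 0, 0, 0],
    [-1, -0.1, 0, 3.64, 0, 0, 0],
    [-1, -0.1, 0, 3.64, 0, 0, 0],
    [-1, -0.1, 0, 3.64, 0, 0, 0],
  ],
)

```text
time: 5.55
position: [0.422, 0.302, 0.0108]
tool_rot: [0.972, -0.233, 0.001, -0.0]
ft_force: [-0.1, 0.1, -0.4]
grip_width: 0.0873
```

Run:
```python
from h import *
st()
cap('side','side2.png')
b=cv2.imread('pics/side2.png')[200:300,300:430]
cv2.imwrite('pics/g2.png',cv2.resize(b,None,fx=5,fy=5,interpolation=cv2.INTER_CUBIC))
```

```text
t 5.55 p [0.422  0.302  0.0108] yaw -26.94 zt [ 0.001  0.001 -1.   ] q [ 0.406  0.739  1.845 -0.     0.556  0.876] F [-0.1  0.1 -0.4] M [ 0.048 -0.052 -0.016] w 0.0873
```

View pics/g2.png

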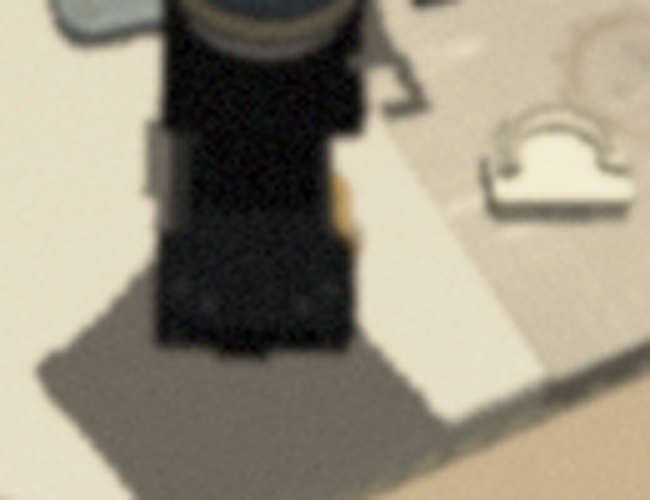

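Emit:
carry_out(
  deltas=[
    [1, 0, 0, 0, 0, 0, 0],
    [1, 0, 0, 0, 0, 0, 0],
    [1, 0, 0, 0, 0, 0, 0],
    [1, 0, 0, 0, 0, 0, 0],
    [1, 0, 0, 0, 0, 0, 0],
    [1, 0, 0, 0, 0, 0, 0],
    [1, 0, 0, 0, 0, 0, 0],
    [1, 0, 0, 0, 0, 0, 0],
  ],
  force=50,
)

```text
time: 6.4
position: [0.4224, 0.3019, 0.0102]
tool_rot: [0.973, -0.233, 0.001, -0.0]
ft_force: [3.3, -1.5, 0.6]
grip_width: 0.0537
```

Run:
```python
from h import *
st()
```

```text
t 6.4 p [0.4224 0.3019 0.0102] yaw -26.93 zt [ 0.002  0.    -1.   ] q [ 4.050e-01  7.400e-01  1.845e+00 -1.000e-03  5.550e-01  8.760e-01] F [ 3.3 -1.5  0.6] M [-0.256 -0.544  0.111] w 0.0537
```

Run:
```python
from h import *
rows((.4222,.3018,.0104,-26.95),[(.4222,.3018,.17,-26.95),(.6114,.2385,.17,-10)])
```

```text
[0.0, 0.0, -6.38, 0, 0, 0.0]
[7.89, -1.17, -6.38, 0, 0, -16.95]
```

Emit:
carry_out(
  deltas=[
    [1, 0, 0, -0.5, 0, 0, 0],
    [1, 0, 0, -1.5, 0, 0, 0],
    [1, 0, 0, -2.5, 0, 0, 0],
    [1, 0, 0, -3.5, 0, 0, 0],
    [1, 0, 0, -4.5, 0, 0, 0],
    [1, 0, 0, -5.5, 0, 0, 0],
    [1, 0, 0, -6.4, 0, 0, 0],
    [1, 0, 0, -6.4, 0, 0, 0],
  ],
)

```text
time: 7.2
position: [0.4213, 0.3023, 0.1724]
tool_rot: [0.973, -0.233, 0.001, -0.001]
ft_force: [1.0, -0.7, -6.8]
grip_width: 0.0537
```

Run:
```python
from h import *
st()
cap('side','side3.png')
b=cv2.imread('pics/side3.png')[100:300,280:440]
cv2.imwrite('pics/g3.png',cv2.resize(b,None,fx=3,fy=3,interpolation=cv2.INTER_CUBIC))
```

```text
t 7.2 p [0.4213 0.3023 0.1724] yaw -26.93 zt [ 0.003  0.002 -1.   ] q [4.060e-01 4.550e-01 1.753e+00 1.000e-03 9.310e-01 8.760e-01] F [ 1.  -0.7 -6.8] M [ 0.063 -0.164  0.051] w 0.0537
```

View pics/g3.png

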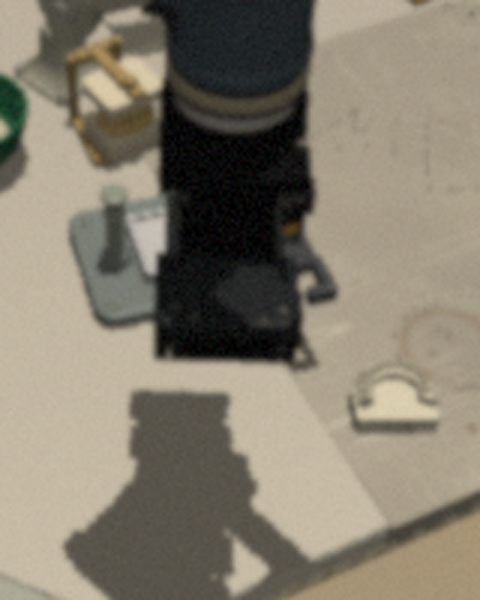

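Emit:
carry_out(
  deltas=[
    [1, 1, -0.15, 0, 0, 0, -2.1],
    [1, 2, -0.3, 0, 0, 0, -4.2],
    [1, 3, -0.45, 0, 0, 0, -6.3],
    [1, 4, -0.6, 0, 0, 0, -8.4],
    [1, 5, -0.75, 0, 0, 0, -10.5],
    [1, 6, -0.9, 0, 0, 0, -12.7],
    [1, 7, -1.05, 0, 0, 0, -15],
    [1, 7.9, -1.17, 0, 0, 0, -16.95],
  ],
)

```text
time: 8.05
position: [0.6092, 0.2375, 0.1666]
tool_rot: [0.996, -0.087, -0.003, 0.001]
ft_force: [-0.9, 0.3, -5.8]
grip_width: 0.0538
```

Emit:
carry_out(
  deltas=[
    [1, 0, 0, 0, 0, 0, 0],
    [1, 0, 0, 0.5, 0, 0, 0],
    [1, 0, 0, 1, 0, 0, 0],
    [1, 0, 0, 1.4, 0, 0, 0],
    [1, 0, 0, 1.4, 0, 0, 0],
    [1, 0, 0, 1.4, 0, 0, 0],
  ],
)

```text
time: 8.65
position: [0.6099, 0.2386, 0.1343]
tool_rot: [0.996, -0.087, -0.001, 0.0]
ft_force: [-0.2, -0.1, -6.4]
grip_width: 0.054
```

Run:
```python
from h import *
st()
cap('side','side4.png');cap('top','top4.png')
a=cv2.imread('pics/top4.png')[100:260,280:460];b=cv2.imread('pics/side4.png')[100:260,270:450]
cv2.imwrite('pics/g4.png',cv2.resize(np.hstack([a,b]),None,fx=2.2,fy=2.2,interpolation=cv2.INTER_CUBIC))
```

```text
t 8.65 p [0.6099 0.2386 0.1343] yaw -9.96 zt [-0.002 -0.    -1.   ] q [0.203 0.669 1.429 0.    1.045 0.376] F [-0.2 -0.1 -6.4] M [ 0.042 -0.084 -0.002] w 0.054
```

View pics/g4.png

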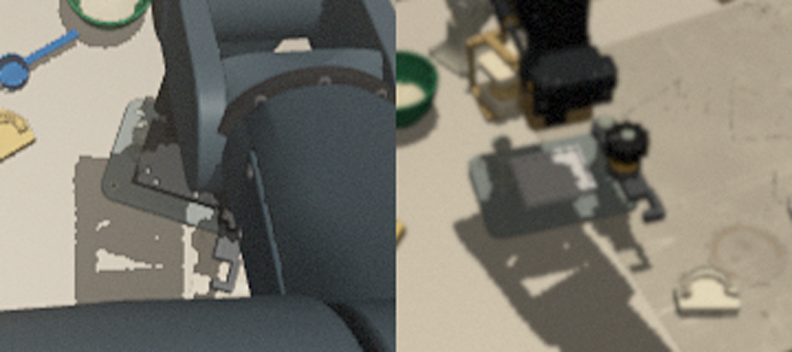

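Run:
```python
from h import *
z=np.load('last_side.npz');p,d=z['p'],z['d'];W=cloud('side',d)
c=np.array([.6095,.228,0]);xp=np.array([.985,-.174,0]);yp=np.array([.174,.985,0])
X=(W-c)@xp*1000;Y=(W-c)@yp*1000;Z=W[...,2]*1000
hsv=cv2.cvtColor(p,cv2.COLOR_RGB2HSV)
m=(Z>110)&(Z<170)&(abs(X)<60)&(abs(Y)<48)&(p[...,0].astype(int)-p[...,2]>15)
v,u=np.nonzero(m);print(m.sum(),u.min(),u.max(),v.min(),v.max())
for a,n in((X,'X'),(Y,'Y'),(Z,'Z')):print(n,np.percentile(a[m],[0,2,10,50,90,98,100]).round(1))
# predicted corners
i=camera_info('side');K=i['mtx'];Rm=R.from_quat(i['rotation']).as_matrix()
def proj(P): q=Rm.T@(P-i['origin']);q=K@q;return (q[:2]/q[2]).round(1)
t=get_obs()['position']; fc=t-np.array([0,0,.010])-.0107*yp
print('flask centre pred',fc,'in press',((fc-c)@xp*1e3).round(1),((fc-c)@yp*1e3).round(1))
im=p[:,:,::-1].copy();im=cv2.resize(im[140:220,290:420],None,fx=6,fy=6,interpolation=cv2.INTER_CUBIC)
def dr(P,col):
    a=proj(P);cv2.circle(im,(int((a[0]-290+.5)*6),int((a[1]-140+.5)*6)),2,col,-1)
for sx in np.linspace(-27,27,28):
  for sy in np.linspace(-35,35,36):
    for zz in(0,40):
      if abs(sx)==27 or abs(sy)==35: dr(fc+sx*xp/1e3+sy*yp/1e3+np.array([0,0,zz/1e3]),(0,0,255))
for sx in np.linspace(-33,33,28):
  for sy in np.linspace(-41,41,36):
      if abs(sx)==33 or abs(sy)==41: dr(c+sx*xp/1e3+sy*yp/1e3+np.array([0,0,.025]),(0,255,0))
for s in(1,-1):
  for a in np.linspace(0,6.28,30): dr(c+s*.058*yp+np.array([0,0,.092])+.011*(np.cos(a)*xp+np.sin(a)*yp),(255,0,0))
cv2.imwrite('pics/ov4.png',im)
```

```text
230 325 359 137 159
X [-39.1 -37.5 -29.8 -26.3  -4.8   4.8   9.6]
Y [-33.  -30.  -23.1  27.3  37.   40.4  41.2]
Z [121.3 122.9 125.5 136.7 154.2 160.5 163.2]
flask centre pred [0.60917206 0.22811934 0.12563843] in press -0.3 0.1
```

View pics/ov4.png

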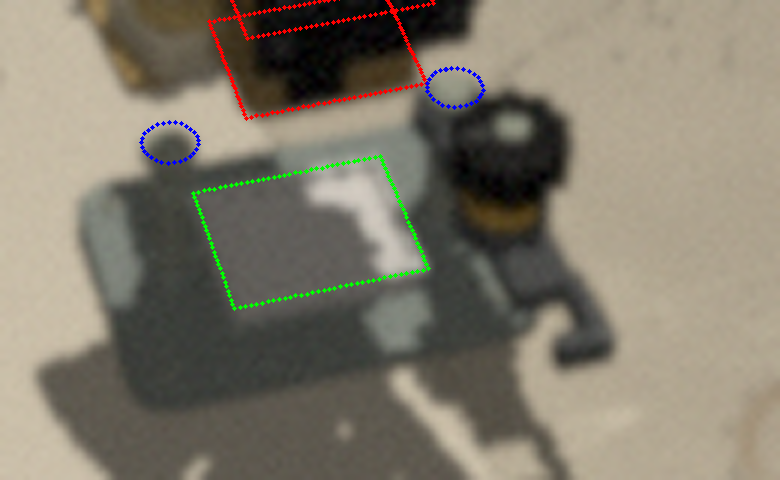

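Emit:
carry_out(
  deltas=[
    [1, 0, 0, 0.8, 0, 0, 0],
    [1, 0, 0, 1.6, 0, 0, 0],
    [1, 0, 0, 2.4, 0, 0, 0],
    [1, 0, 0, 3.0, 0, 0, 0],
    [1, 0, 0, 3.4, 0, 0, 0],
    [1, 0, 0, 3.4, 0, 0, 0],
    [1, 0, 0, 3.4, 0, 0, 0],
  ],
)

```text
time: 9.45
position: [0.6113, 0.2385, 0.0506]
tool_rot: [0.996, -0.087, 0.001, -0.0]
ft_force: [-0.1, 0.2, -6.5]
grip_width: 0.0534
```

Run:
```python
from h import *
st()
cap('side','side5.png')
p=np.load('last_side.npz')['p'];im=p[:,:,::-1].copy();im=cv2.resize(im[140:220,290:420],None,fx=6,fy=6,interpolation=cv2.INTER_CUBIC)
cv2.imwrite('pics/g5.png',im)
```

```text
t 9.45 p [0.6113 0.2385 0.0506] yaw -9.99 zt [ 0.001  0.    -1.   ] q [0.202 0.782 1.471 0.    0.888 0.376] F [-0.1  0.2 -6.5] M [ 0.106 -0.114 -0.01 ] w 0.0534
```

View pics/g5.png

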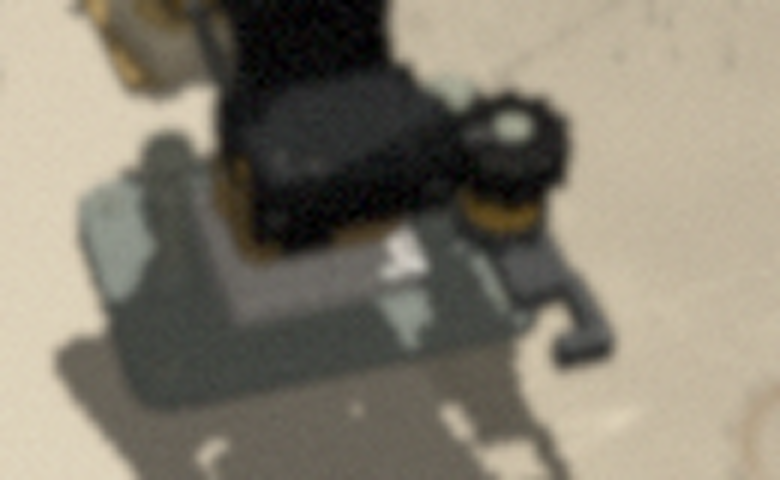

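Emit:
carry_out(
  deltas=[
    [1, 0, 0, 0.2, 0, 0, 0],
    [1, 0, 0, 0.4, 0, 0, 0],
    [1, 0, 0, 0.55, 0, 0, 0],
    [1, 0, 0, 0.65, 0, 0, 0],
    [1, 0, 0, 0.72, 0, 0, 0],
    [1, 0, 0, 0.72, 0, 0, 0],
  ],
)

```text
time: 10.1
position: [0.611, 0.2384, 0.0321]
tool_rot: [0.996, -0.087, 0.0, -0.0]
ft_force: [-0.0, 0.1, -5.8]
grip_width: 0.0541
```

Run:
```python
from h import *
st()
```

```text
t 10.1 p [0.611  0.2384 0.0321] yaw -9.99 zt [ 0.001  0.    -1.   ] q [0.202 0.808 1.478 0.    0.855 0.376] F [-0.   0.1 -5.8] M [ 0.097 -0.152  0.009] w 0.0541
```

Emit:
carry_out(
  deltas=[
    [1, 0, 0, 0.04, 0, 0, 0],
    [1, 0, 0, 0.08, 0, 0, 0],
    [1, 0, 0, 0.08, 0, 0, 0],
  ],
)

```text
time: 10.4
position: [0.611, 0.2384, 0.0321]
tool_rot: [0.996, -0.087, 0.0, -0.0]
ft_force: [-2.5, -1.4, 7.0]
grip_width: 0.0538
```

Emit:
carry_out(
  deltas=[
    [1, 0, 0, 0.04, 0, 0, 0],
    [1, 0, 0, 0.04, 0, 0, 0],
  ],
)

```text
time: 10.6
position: [0.611, 0.2384, 0.0321]
tool_rot: [0.996, -0.087, 0.001, -0.0]
ft_force: [-4.1, -1.5, 12.6]
grip_width: 0.0536
```

Emit:
carry_out(
  deltas=[
    [-1, 0, 0, -0.05, 0, 0, 0],
    [-1, 0, 0, -0.05, 0, 0, 0],
    [-1, 0, 0, -0.05, 0, 0, 0],
    [-1, 0, 0, -0.05, 0, 0, 0],
    [-1, 0, 0, -0.05, 0, 0, 0],
    [-1, 0, 0, -0.05, 0, 0, 0],
  ],
)

```text
time: 11.2
position: [0.6107, 0.2383, 0.0301]
tool_rot: [0.996, -0.087, -0.0, 0.0]
ft_force: [-0.6, -0.1, -0.1]
grip_width: 0.0856
```

Emit:
carry_out(
  deltas=[
    [-1, 0, 0, -1, 0, 0, 0],
    [-1, 0, 0, -2, 0, 0, 0],
    [-1, 0, 0, -4, 0, 0, 0],
    [-1, 0, 0, -6, 0, 0, 0],
    [-1, -2, -1, -7.4, 0, 0, 0],
    [-1, -4, -3, -7.4, 0, 0, 0],
    [-1, -6, -3, -7.4, 0, 0, 0],
    [-1, -6, -3, -7.4, 0, 0, 0],
  ],
)

```text
time: 12.0
position: [0.4724, 0.3397, 0.2158]
tool_rot: [0.996, -0.086, -0.001, -0.0]
ft_force: [1.0, -0.5, -0.3]
grip_width: 0.087
```

Run:
```python
from h import *
st()
cap('side','side6.png');cap('top','top6.png')
a=cv2.imread('pics/top6.png')[110:260,280:460];b=cv2.imread('pics/side6.png')[100:250,270:450]
cv2.imwrite('pics/g6.png',cv2.resize(np.hstack([a,b]),None,fx=2.2,fy=2.2,interpolation=cv2.INTER_CUBIC))
p=np.load('last_side.npz')['p'];im=p[:,:,::-1].copy();im=cv2.resize(im[140:220,290:420],None,fx=6,fy=6,interpolation=cv2.INTER_CUBIC)
cv2.imwrite('pics/g6b.png',im)
```

```text
t 12.0 p [0.4724 0.3397 0.2158] yaw -9.87 zt [-0.002  0.    -1.   ] q [4.310e-01 4.780e-01 1.550e+00 1.000e-03 1.115e+00 6.030e-01] F [ 1.  -0.5 -0.3] M [-0.026 -0.105  0.016] w 0.087
```

View pics/g6.png

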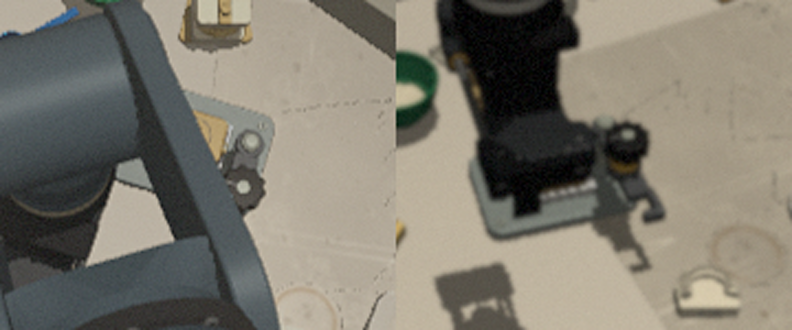

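View pics/g6b.png

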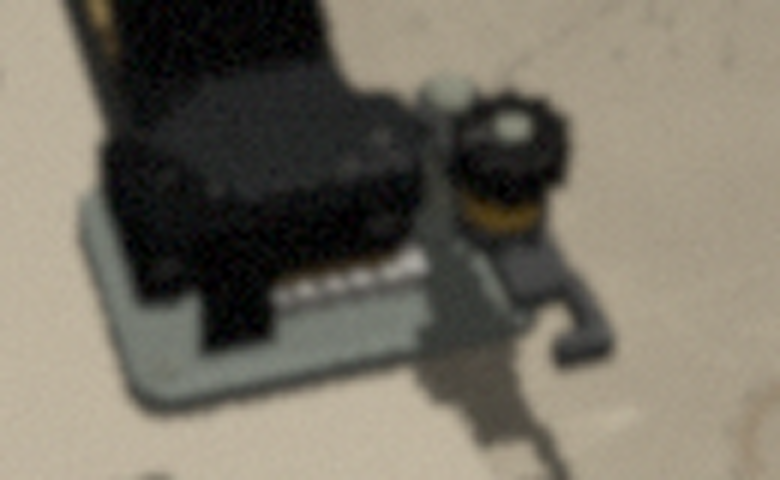

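Run:
```python
from h import *
rows((.4710,.3417,.2150,-9.9),[(.4744,.1437,.2,-8),(.4744,.1437,.15,-8)])
```

```text
[1.5, 7.78, 0.6, 0, 0, -1.9]
[1.5, 7.78, 2.6, 0, 0, -1.9]
```

Emit:
carry_out(
  deltas=[
    [1, 0.2, 1, 0, 0, 0, -0.5],
    [1, 0.5, 2.5, 0, 0, 0, -1],
    [1, 0.8, 4, 0, 0, 0, -1.5],
    [1, 1.1, 5.5, 0.2, 0, 0, -1.9],
    [1, 1.5, 7, 0.5, 0, 0, -1.9],
    [1, 1.5, 7.8, 1.2, 0, 0, -1.9],
    [1, 1.5, 7.8, 2, 0, 0, -1.9],
    [1, 1.5, 7.8, 2, 0, 0, -1.9],
  ],
)

```text
time: 12.9
position: [0.4782, 0.138, 0.1634]
tool_rot: [0.997, -0.072, -0.002, 0.0]
ft_force: [0.0, -0.1, -0.3]
grip_width: 0.031
```

Run:
```python
from h import *
st()
cap('side','side7.png');cap('top','top7.png')
a=cv2.imread('pics/top7.png')[110:260,280:460];b=cv2.imread('pics/side7.png')[100:250,270:450]
cv2.imwrite('pics/g7.png',cv2.resize(np.hstack([a,b]),None,fx=2.2,fy=2.2,interpolation=cv2.INTER_CUBIC))
p=np.load('last_side.npz')['p'];im=p[:,:,::-1].copy();im=cv2.resize(im[140:220,290:420],None,fx=6,fy=6,interpolation=cv2.INTER_CUBIC)
cv2.imwrite('pics/g7b.png',im)
W=cloud('side',np.load('last_side.npz')['d'])
c=np.array([.6095,.228,0]);xp=np.array([.985,-.174,0]);yp=np.array([.174,.985,0])
X=(W-c)@xp*1000;Y=(W-c)@yp*1000;Z=W[...,2]*1000
m=(abs(X)<24)&(abs(Y)<32)&(Z>40)&(Z<75)
A=np.c_[X[m],Y[m],np.ones(m.sum())];print(m.sum(),np.linalg.lstsq(A,Z[m],rcond=None)[0],np.median(Z[m]))
m=(abs(X)<50)&(abs(Y)<46)&(Z>52)&(Z<66);print(cv2.minAreaRect(np.c_[X[m],Y[m]].astype(np.float32)))
```

```text
t 12.9 p [0.4782 0.138  0.1634] yaw -8.25 zt [-0.005 -0.001 -1.   ] q [ 0.056  0.447  1.805 -0.     0.894  0.2  ] F [ 0.  -0.1 -0.3] M [ 0.003 -0.096 -0.004] w 0.031
379 [-5.77557522e-03  9.53830502e-04  5.89724789e+01] 59.013100609608294
((-1.917327880859375, 1.0711479187011719), (55.05143737792969, 70.19869232177734), 1.5515002012252808)
```

View pics/g7.png

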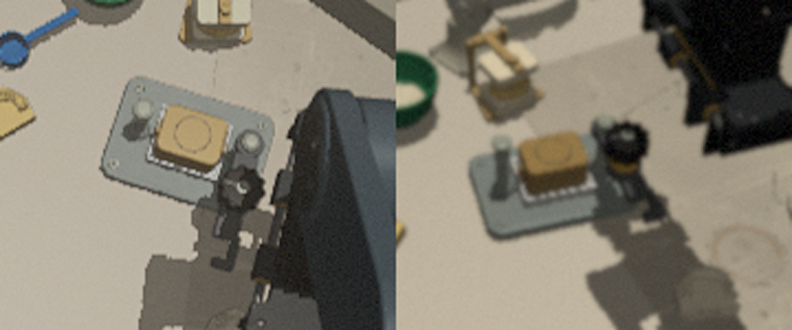

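View pics/g7b.png

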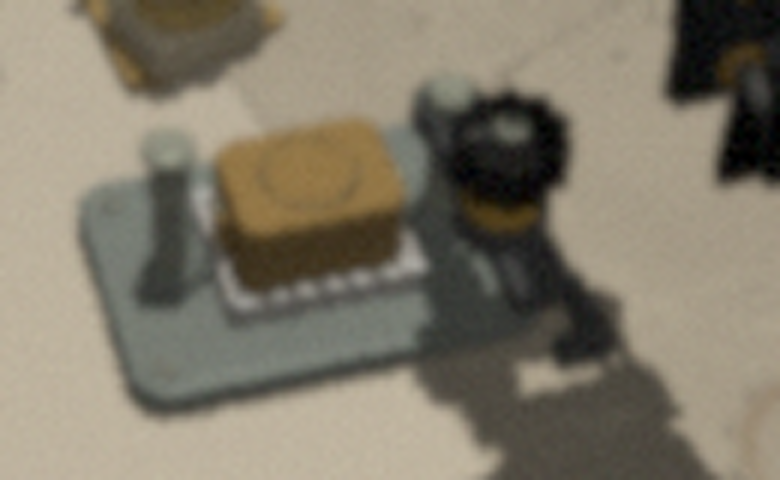

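Emit:
carry_out(
  deltas=[
    [1, 0, 0, 0.7, 0, 0, 0],
    [1, 0, 0, 1.4, 0, 0, 0],
    [1, 0, 0, 2.1, 0, 0, 0],
    [1, 0, 0, 2.8, 0, 0, 0],
    [1, 0, 0, 3.4, 0, 0, 0],
    [1, 0, 0, 3.6, 0, 0, 0],
    [1, 0, 0, 3.6, 0, 0, 0],
  ],
)

```text
time: 13.7
position: [0.4796, 0.1401, 0.0755]
tool_rot: [0.998, -0.07, 0.0, -0.0]
ft_force: [-0.3, -0.3, -0.3]
grip_width: 0.0003
```

Run:
```python
from h import *
st();o=get_obs()
P=np.array([.5995,.172])
T=[]
for ph in (168,158,148,138,128,118,108,98,90,84,80):
    a=np.radians(ph);u=np.array([np.cos(a),np.sin(a)]);n=np.array([-u[1],u[0]]);c=P+.118*u+.0255*n
    T.append((c[0],c[1],.068,ph-180))
x=R.from_quat(o['tool_rot']).as_matrix();s=tuple(o['position'])+(np.degrees(np.arctan2(x[1,0],x[0,0])),)
rows(s,T)
```

```text
t 13.7 p [0.4796 0.1401 0.0755] yaw -8.04 zt [ 0.  0. -1.] q [ 0.06   0.602  1.869 -0.     0.67   0.201] F [-0.3 -0.3 -0.3] M [ 0.009 -0.124  0.026] w 0.0003
[-0.21, -1.24, 0.3, 0, 0, np.float64(3.96)]
[-0.26, -2.08, 0.3, 0, 0, np.float64(13.96)]
[-0.16, -2.92, 0.3, 0, 0, np.float64(23.96)]
[0.09, -3.73, 0.3, 0, 0, np.float64(33.96)]
[0.46, -4.48, 0.3, 0, 0, np.float64(43.96)]
[0.97, -5.15, 0.3, 0, 0, np.float64(53.96)]
[1.58, -5.73, 0.3, 0, 0, np.float64(63.96)]
[2.29, -6.19, 0.3, 0, 0, np.float64(73.96)]
[2.9, -6.47, 0.3, 0, 0, np.float64(81.96)]
[3.38, -6.62, 0.3, 0, 0, np.float64(87.96)]
[3.71, -6.69, 0.3, 0, 0, np.float64(91.96)]
```

Emit:
carry_out(
  deltas=[
    [1, -0.1, -0.6, 0.3, 0, 0, 2],
    [1, -0.2, -1.2, 0.3, 0, 0, 4],
    [1, -0.24, -1.66, 0.3, 0, 0, 9],
    [1, -0.26, -2.08, 0.3, 0, 0, 14],
    [1, -0.22, -2.5, 0.3, 0, 0, 19],
    [1, -0.16, -2.92, 0.3, 0, 0, 24],
    [1, -0.04, -3.33, 0.3, 0, 0, 29],
    [1, 0.09, -3.73, 0.3, 0, 0, 34],
  ],
)

```text
time: 14.5
position: [0.495, 0.2322, 0.0692]
tool_rot: [0.933, -0.36, 0.001, -0.0]
ft_force: [-0.6, -1.0, -0.5]
grip_width: 0.0006
```

Run:
```python
from h import *
st();o=get_obs()
cap('side','side8.png');cap('top','top8.png')
a=cv2.imread('pics/top8.png')[110:260,280:460];b=cv2.imread('pics/side8.png')[100:250,270:450]
cv2.imwrite('pics/g8.png',cv2.resize(np.hstack([a,b]),None,fx=2.2,fy=2.2,interpolation=cv2.INTER_CUBIC))
```

```text
t 14.5 p [0.495  0.2322 0.0692] yaw -42.25 zt [ 0.001 -0.    -1.   ] q [ 2.340e-01  6.520e-01  1.754e+00 -1.000e-03  7.340e-01  9.720e-01] F [-0.6 -1.  -0.5] M [-0.261  0.008  0.007] w 0.0006
```

View pics/g8.png

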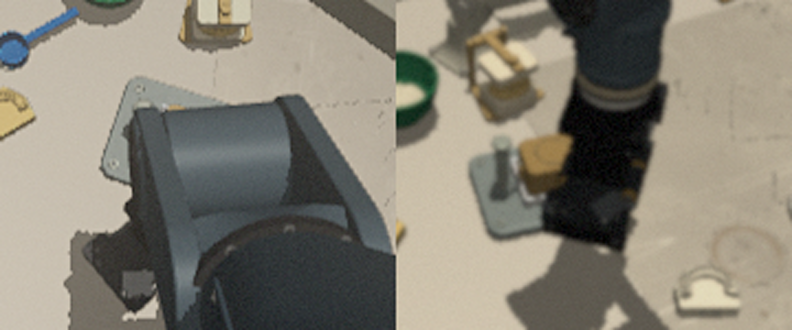

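Run:
```python
from h import *
P=np.array([.5995,.172])
T=[]
for ph in (133,128,123,118,113,108,103,98,94,90,87,84,82):
    a=np.radians(ph);u=np.array([np.cos(a),np.sin(a)]);n=np.array([-u[1],u[0]]);c=P+.118*u+.0255*n
    T.append((c[0],c[1],.068,ph-180))
rows((.495,.2322,.0690,-42.1),T)
```

```text
[-0.07, -0.4, 0.04, 0, 0, 4.9]
[-0.11, -0.82, 0.04, 0, 0, 9.9]
[-0.11, -1.24, 0.04, 0, 0, 14.9]
[-0.07, -1.66, 0.04, 0, 0, 19.9]
[0.01, -2.08, 0.04, 0, 0, 24.9]
[0.12, -2.48, 0.04, 0, 0, 29.9]
[0.26, -2.88, 0.04, 0, 0, 34.9]
[0.44, -3.26, 0.04, 0, 0, 39.9]
[0.61, -3.55, 0.04, 0, 0, 43.9]
[0.79, -3.83, 0.04, 0, 0, 47.9]
[0.95, -4.04, 0.04, 0, 0, 50.9]
[1.11, -4.23, 0.04, 0, 0, 53.9]
[1.23, -4.35, 0.04, 0, 0, 55.9]
```

Emit:
carry_out(
  deltas=[
    [1, -0.07, -0.4, 0, 0, 0, 4.9],
    [1, -0.11, -0.82, 0, 0, 0, 9.9],
    [1, -0.11, -1.24, 0, 0, 0, 14.9],
    [1, -0.07, -1.66, 0, 0, 0, 19.9],
    [1, 0.01, -2.08, 0, 0, 0, 24.9],
    [1, 0.12, -2.48, 0, 0, 0, 29.9],
    [1, 0.26, -2.88, 0, 0, 0, 34.9],
    [1, 0.44, -3.26, 0, 0, 0, 39.9],
  ],
)

```text
time: 15.4
position: [0.5567, 0.2849, 0.0685]
tool_rot: [0.754, -0.656, -0.001, 0.0]
ft_force: [-1.6, -0.2, 0.2]
grip_width: 0.0004
```

Run:
```python
from h import *
st();o=get_obs()
P=np.array([.5995,.172])
T=[]
for ph in (94,90,87,84,82,80,78):
    a=np.radians(ph);u=np.array([np.cos(a),np.sin(a)]);n=np.array([-u[1],u[0]]);c=P+.118*u+.0255*n
    T.append((c[0],c[1],.068,ph-180))
x=R.from_quat(o['tool_rot']).as_matrix();s=tuple(o['position'])+(np.degrees(np.arctan2(x[1,0],x[0,0])),)
rows(s,T)
```

```text
t 15.4 p [0.5567 0.2849 0.0685] yaw -82.06 zt [-0.001  0.    -1.   ] q [2.940e-01 7.260e-01 1.547e+00 1.000e-03 8.700e-01 1.726e+00] F [-1.6 -0.2  0.2] M [0.124 0.241 0.084] w 0.0004
[-0.07, -0.38, 0.02, 0, 0, np.float64(3.94)]
[-0.1, -0.72, 0.02, 0, 0, np.float64(7.94)]
[-0.12, -0.97, 0.02, 0, 0, np.float64(10.94)]
[-0.12, -1.22, 0.02, 0, 0, np.float64(13.94)]
[-0.11, -1.39, 0.02, 0, 0, np.float64(15.94)]
[-0.09, -1.56, 0.02, 0, 0, np.float64(17.94)]
[-0.07, -1.72, 0.02, 0, 0, np.float64(19.94)]
```

Emit:
carry_out(
  deltas=[
    [1, -0.07, -0.38, 0, 0, 0, 4],
    [1, -0.1, -0.72, 0, 0, 0, 8],
    [1, -0.12, -0.97, 0, 0, 0, 11],
    [1, -0.12, -1.22, 0, 0, 0, 14],
    [1, -0.11, -1.39, 0, 0, 0, 16],
    [1, -0.11, -1.39, 0, 0, 0, 16],
  ],
)

```text
time: 16.0
position: [0.5918, 0.2922, 0.0686]
tool_rot: [-0.657, 0.754, -0.0, 0.001]
ft_force: [0.3, -0.1, -0.2]
grip_width: 0.0009
```

Run:
```python
from h import *
st()
```

```text
t 16.0 p [0.5918 0.2922 0.0686] yaw -97.89 zt [ 0.001  0.    -1.   ] q [0.29  0.76  1.454 0.    0.926 1.998] F [ 0.3 -0.1 -0.2] M [ 0.009 -0.008 -0.015] w 0.0009
```

Emit:
carry_out(
  deltas=[
    [1, 0, -0.06, 0, 0, 0, 1],
    [1, 0, -0.12, 0, 0, 0, 2],
    [1, 0, -0.16, 0, 0, 0, 2],
    [1, 0, -0.16, 0, 0, 0, 2],
  ],
)

```text
time: 16.4
position: [0.5944, 0.2918, 0.0679]
tool_rot: [-0.643, 0.766, 0.0, -0.001]
ft_force: [-3.4, 0.7, 2.2]
grip_width: 0.0005
```

Emit:
carry_out(
  deltas=[
    [1, 0, -0.06, 0, 0, 0, 0],
    [1, 0, -0.06, 0, 0, 0, 0],
  ],
)

```text
time: 16.6
position: [0.5944, 0.2918, 0.0679]
tool_rot: [-0.643, 0.766, 0.001, -0.002]
ft_force: [-5.9, 1.1, 4.8]
grip_width: 0.0006
```

Run:
```python
from h import *
st()
```

```text
t 16.6 p [0.5944 0.2918 0.0679] yaw -99.98 zt [-0.005 -0.    -1.   ] q [2.870e-01 7.650e-01 1.443e+00 1.000e-03 9.380e-01 2.031e+00] F [-5.9  1.1  4.8] M [0.234 1.    0.061] w 0.0006
```

Emit:
carry_out(
  deltas=[
    [1, 0, -0.1, 0, 0, 0, 0],
    [1, 0, -0.1, 0, 0, 0, 0],
  ],
)

```text
time: 16.8
position: [0.5944, 0.2917, 0.0678]
tool_rot: [-0.643, 0.766, 0.003, -0.004]
ft_force: [-9.6, 2.3, 7.5]
grip_width: 0.0006
```

Emit:
carry_out(
  deltas=[
    [1, 0, 0.6, 0, 0, 0, 0],
    [1, 0, 1.6, 0, 0, 0, 0],
    [1, 0, 2.4, -1, 0, 0, 0],
    [1, 0, 3, -3, 0, 0, 0],
    [1, 0, 3, -5, 0, 0, 0],
    [-1, -2, 4, -5, 0, 0, 0],
    [-1, -4, 4, -5, 0, 0, 0],
    [-1, -5, 4, -5, 0, 0, 0],
  ],
)

```text
time: 17.6
position: [0.5232, 0.4347, 0.1944]
tool_rot: [-0.643, 0.765, -0.0, 0.003]
ft_force: [1.2, -0.2, 0.6]
grip_width: 0.0169
```

```bash
cat > look.py <<'E'
from h import *
import sys
k=sys.argv[1]
st()
cap('side','side%s.png'%k);cap('top','top%s.png'%k)
a=cv2.imread('pics/top%s.png'%k)[130:220,310:420];b=cv2.imread('pics/side%s.png'%k)[130:220,290:400]
cv2.imwrite('pics/g%s.png'%k,cv2.resize(np.hstack([a,b]),None,fx=3.6,fy=3.6,interpolation=cv2.INTER_CUBIC))
c=np.array([.6095,.228,0]);xp=np.array([.985,-.174,0]);yp=np.array([.174,.985,0])
for n in('top','side'):
    W=cloud(n,np.load('last_%s.npz'%n)['d'])
    X=(W-c)@xp*1000;Y=(W-c)@yp*1000;Z=W[...,2]*1000
    m=(abs(X)<60)&(abs(Y)<60)&(Z>108)&(Z<130)
    if m.sum()>20:print(n,'knob',m.sum(),np.round(cv2.minEnclosingCircle(np.c_[X[m],Y[m]].astype(np.float32))[0],1),np.median(Z[m]))
    m=(abs(X)<40)&(abs(Y)<85)&(Z>77)&(Z<87)
    if m.sum()>20:print(n,'bar',m.sum(),X[m].mean(),cv2.minAreaRect(np.c_[X[m],Y[m]].astype(np.float32)))
E
python3 look.py 9
```

```text
t 17.6 p [0.5232 0.4347 0.1944] yaw -99.9 zt [ 0.005  0.003 -1.   ] q [0.529 0.63  1.314 0.    1.191 2.273] F [ 1.2 -0.2  0.6] M [ 0.02  -0.017 -0.095] w 0.0169
top knob 330 [-0. -0.] 123.13081329304326
top bar 430 -4.120837323672353 ((-2.5046777725219727, 1.4552764892578125), (31.179119110107422, 147.6660919189453), 0.7053015828132629)
side knob 278 [0.1 1. ] 122.07038047492053
side bar 426 -5.2971537805684346 ((-1.8903217315673828, 3.1175613403320312), (32.73609924316406, 146.71658325195312), 0.659291684627533)
```

View pics/g9.png

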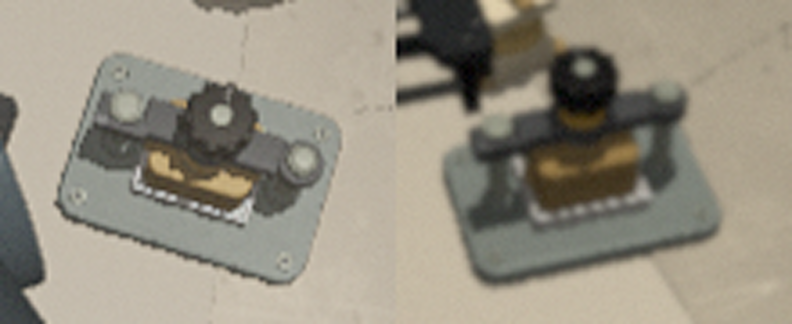

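Emit:
carry_out(
  deltas=[
    [-1, 0.9, -0.6, 0, 0, 0, -8],
    [-1, 1.9, -1.2, 0, 0, 0, -16],
    [-1, 2.8, -1.8, 0, 0, 0, -24],
    [-1, 3.8, -2.4, 0, 0, 0, -32],
    [-1, 4.7, -3, 0, 0, 0, -40],
    [-1, 5.6, -3.6, 0, 0, 0, -48],
    [-1, 6.6, -4.2, 0, 0, 0, -56],
    [-1, 7.5, -4.8, 0, 0, 0, -64],
  ],
)

```text
time: 18.5
position: [0.6084, 0.2234, 0.1927]
tool_rot: [0.952, -0.307, 0.0, 0.001]
ft_force: [1.0, 0.5, 0.2]
grip_width: 0.0845
```

Emit:
carry_out(
  deltas=[
    [-1, 0, 0, 0, 0, 0, -8],
    [-1, 0, 0, 0, 0, 0, -16],
    [-1, 0, 0, 0, 0, 0, -24],
    [-1, 0, 0, 0, 0, 0, -32],
    [-1, 0, 0, 0, 0, 0, -40],
    [-1, 0, 0, 0, 0, 0, -48],
    [-1, 0, 0, 0, 0, 0, -56],
    [-1, 0, 0, 0, 0, 0, -64],
  ],
)

```text
time: 19.3
position: [0.6081, 0.2246, 0.1926]
tool_rot: [0.97, 0.244, 0.0, 0.001]
ft_force: [0.1, -1.0, -0.1]
grip_width: 0.087
```

Emit:
carry_out(
  deltas=[
    [-1, 0, 0, 0, 0, 0, -8],
    [-1, 0, 0, 0, 0, 0, -16],
    [-1, 0, 0, 0, 0, 0, -24],
    [-1, 0, 0, 0, 0, 0, -32],
    [-1, 0, 0, 0, 0, 0, -40],
    [-1, 0, 0, 0, 0, 0, -48],
    [-1, 0, 0, 0, 0, 0, -56],
    [-1, 0, 0, 0, 0, 0, -64],
  ],
)

```text
time: 20.1
position: [0.6081, 0.2246, 0.1927]
tool_rot: [0.693, 0.721, -0.0, 0.0]
ft_force: [-0.4, 0.7, 0.6]
grip_width: 0.0874
```

Run:
```python
from h import *
st()
```

```text
t 20.1 p [0.6081 0.2246 0.1927] yaw 92.3 zt [ 0.    -0.001 -1.   ] q [ 1.820e-01  5.910e-01  1.400e+00 -1.000e-03  1.150e+00 -1.428e+00] F [-0.4  0.7  0.6] M [ 0.067 -0.137  0.021] w 0.0874
```

Emit:
carry_out(
  deltas=[
    [-1, 0.15, 0.07, 0.5, 0, 0, -8],
    [-1, 0.15, 0.07, 1, 0, 0, -16],
    [-1, 0.15, 0.07, 1.5, 0, 0, -24],
    [-1, 0.15, 0.07, 2, 0, 0, -32],
    [-0.4, 0.15, 0.07, 2.5, 0, 0, -33],
    [-0.4, 0.15, 0.07, 3.1, 0, 0, -33],
    [-0.4, 0.15, 0.07, 3.8, 0, 0, -33],
    [-0.4, 0.15, 0.07, 3.8, 0, 0, -33],
  ],
)

```text
time: 20.9
position: [0.6075, 0.229, 0.0948]
tool_rot: [0.463, 0.887, -0.002, -0.002]
ft_force: [-1.3, -0.2, -0.8]
grip_width: 0.0648
```

```bash
python3 look.py 10
```

```text
t 20.9 p [0.6075 0.229  0.0948] yaw 124.88 zt [-0.006 -0.001 -1.   ] q [ 0.189  0.715  1.465 -0.     0.967 -1.991] F [-1.3 -0.2 -0.8] M [ 0.153 -0.052 -0.011] w 0.0648
side knob 97 [-4.3 -2.1] 117.11128082705935
side bar 333 -5.983174636591735 ((-2.390841484069824, 2.7757644653320312), (31.644975662231445, 148.10324096679688), 1.4809715747833252)
```

View pics/g10.png

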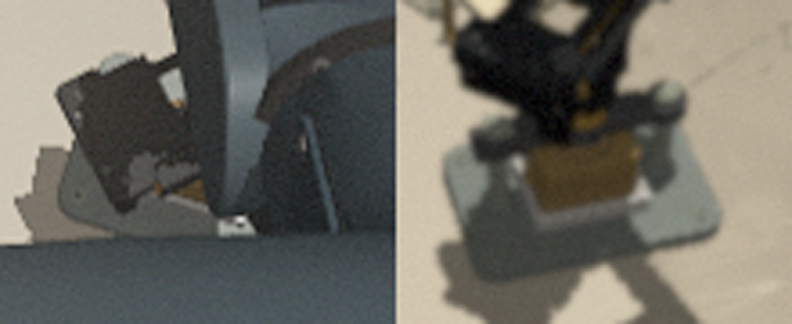

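Emit:
carry_out(
  deltas=[
    [-0.4, 0, 0, 0, 0, 0, 0],
    [-0.4, 0, 0, 0, 0, 0, 0],
  ],
)

```text
time: 21.2
position: [0.6104, 0.23, 0.0989]
tool_rot: [0.462, 0.887, 0.001, 0.001]
ft_force: [-0.0, 0.3, -0.1]
grip_width: 0.0611
```

Run:
```python
from h import *
st();o=get_obs();s=tuple(o['position'])+(124.9,)
rows(s,[(.6096,.2284,.0965,124.9)])
```

```text
t 21.2 p [0.6104 0.23   0.0989] yaw 124.99 zt [ 0.002  0.    -1.   ] q [ 0.189  0.711  1.461 -0.     0.968 -1.992] F [-0.   0.3 -0.1] M [ 0.101 -0.137 -0.032] w 0.0611
[-0.04, -0.06, 0.09, 0, 0, 0.0]
```

Emit:
carry_out(
  deltas=[
    [1, 0, 0, 0, 0, 0, 0],
    [1, 0, 0, 0, 0, 0, 0],
    [1, 0, 0, 0, 0, 0, 0],
    [1, 0, 0, 0, 0, 0, 0],
    [1, 0, 0, 0, 0, 0, 0],
  ],
  force=45,
)

```text
time: 21.7
position: [0.6101, 0.2287, 0.0983]
tool_rot: [0.461, 0.887, -0.001, 0.001]
ft_force: [-0.2, -5.0, 3.2]
grip_width: 0.0442
```

Run:
```python
from h import *
st()
```

```text
t 21.7 p [0.6101 0.2287 0.0983] yaw 125.03 zt [ 0.001 -0.002 -1.   ] q [ 0.188  0.711  1.462 -0.002  0.968 -1.993] F [-0.2 -5.   3.2] M [-0.849 -0.165  0.132] w 0.0442
```

```bash
cat > m.py <<'E'
from h import *
o=get_obs();x=R.from_quat(o['tool_rot']).as_matrix();y=np.degrees(np.arctan2(x[1,0],x[0,0]))
M=o['moment'];F=o['ft_force'];p=o['position']
r=np.array([.6096,.2287,.1])-p; 
l='t %.2f turn %.2f Mz %.3f Mz@axis %.3f F %s p %s w %.4f tau6 %.3f'%(o['time'],(125.03-y)%360,M[2],M[2]-np.cross(r,F)[2],F.round(1),p.round(4),o['grip_width'],o['joint_torque'][5])
print(l);open('log.txt','a').write(l+'\n')
E
python3 m.py
```

```text
t 21.70 turn 360.00 Mz 0.132 Mz@axis 0.130 F [-0.2 -5.   3.2] p [0.6101 0.2287 0.0983] w 0.0442 tau6 0.083
```

Emit:
carry_out(
  deltas=[
    [1, 0, 0, 0.004, 0, 0, 4],
    [1, 0, 0, 0.009, 0, 0, 8],
    [1, 0, 0, 0.013, 0, 0, 12],
    [1, 0, 0, 0.018, 0, 0, 16],
  ],
)

```text
time: 22.1
position: [0.6107, 0.2285, 0.0979]
tool_rot: [0.581, 0.814, -0.0, 0.002]
ft_force: [0.4, -6.3, 2.4]
grip_width: 0.0441
```

```bash
python3 m.py
```

```text
t 22.10 turn 16.11 Mz 0.171 Mz@axis 0.164 F [ 0.4 -6.3  2.4] p [0.6107 0.2285 0.0979] w 0.0441 tau6 -0.235
```

Emit:
carry_out(
  deltas=[
    [1, 0, 0, 0.004, 0, 0, 4],
    [1, 0, 0, 0.009, 0, 0, 8],
    [1, 0, 0, 0.013, 0, 0, 12],
  ],
)

```text
time: 22.4
position: [0.6107, 0.2282, 0.0976]
tool_rot: [0.663, 0.749, -0.0, 0.002]
ft_force: [1.3, -7.5, 2.4]
grip_width: 0.0439
```

```bash
python3 m.py
```

```text
t 22.40 turn 28.11 Mz 0.201 Mz@axis 0.193 F [ 1.3 -7.5  2.4] p [0.6107 0.2282 0.0976] w 0.0439 tau6 -0.234
```

Emit:
carry_out(
  deltas=[
    [1, -0.02, 0, 0.003, 0, 0, 3],
    [1, -0.04, 0, 0.007, 0, 0, 6],
  ],
)

```text
time: 22.6
position: [0.6109, 0.228, 0.0974]
tool_rot: [0.701, 0.713, 0.0, 0.001]
ft_force: [1.6, -4.3, 2.5]
grip_width: 0.0443
```

```bash
python3 m.py
```

```text
t 22.60 turn 34.10 Mz 0.197 Mz@axis 0.192 F [ 1.6 -4.3  2.5] p [0.6109 0.228  0.0974] w 0.0443 tau6 -0.116
```

Emit:
carry_out(
  deltas=[
    [1, 0, 0, 0.003, 0, 0, 3],
    [1, 0, 0, 0.007, 0, 0, 6],
  ],
)

```text
time: 22.8
position: [0.6109, 0.2279, 0.0973]
tool_rot: [0.738, 0.675, 0.0, 0.001]
ft_force: [1.7, -5.1, 2.4]
grip_width: 0.044
```

```bash
python3 m.py
```

```text
t 22.80 turn 40.09 Mz 0.157 Mz@axis 0.152 F [ 1.7 -5.1  2.4] p [0.6109 0.2279 0.0973] w 0.0440 tau6 -0.122
```

Emit:
carry_out(
  deltas=[
    [1, 0, 0, 0.003, 0, 0, 3],
    [1, 0, 0, 0.007, 0, 0, 6],
  ],
)

```text
time: 23.0
position: [0.6109, 0.2278, 0.0971]
tool_rot: [0.772, 0.636, 0.0, 0.001]
ft_force: [0.8, -4.1, 2.7]
grip_width: 0.0442
```

```bash
python3 m.py
```

```text
t 23.00 turn 46.08 Mz 0.241 Mz@axis 0.237 F [ 0.8 -4.1  2.7] p [0.6109 0.2278 0.0971] w 0.0442 tau6 -0.123
```

```bash
cat > m.py <<'E'
from h import *
L=[]
for k in range(6):
    if k: camera('side')
    o=get_obs();x=R.from_quat(o['tool_rot']).as_matrix();y=np.degrees(np.arctan2(x[1,0],x[0,0]))
    L.append(np.r_[(125.03-y)%360,o['moment'],o['ft_force'],o['position'],o['joint_torque'][5],o['grip_width']])
L=np.array(L);a=L.mean(0)
l='t %.2f turn %.2f Mz %.3f (%s) F %s p %s w %.4f tau6 %.3f'%(o['time'],a[0],a[3],L[:,3].round(2),a[4:7].round(1),a[7:10].round(4),a[11],a[10])
print(l);open('log.txt','a').write(l+'\n')
E
python3 m.py
```

```text
t 23.25 turn 46.06 Mz 0.085 ([0.24 0.16 0.05 0.02 0.03 0.01]) F [ 1.1 -5.3  2.3] p [0.6108 0.2278 0.0971] w 0.0439 tau6 0.071
```

Emit:
carry_out(
  deltas=[
    [1, -0.02, 0, 0.004, 0, 0, 4],
    [1, -0.03, 0, 0.009, 0, 0, 8],
  ],
)

```text
time: 23.45
position: [0.6108, 0.2276, 0.0969]
tool_rot: [0.815, 0.58, 0.001, 0.001]
ft_force: [1.7, -3.7, 1.7]
grip_width: 0.0442
```

```bash
python3 m.py
```

```text
t 23.70 turn 54.04 Mz 0.070 ([0.2  0.04 0.04 0.05 0.05 0.03]) F [ 1.9 -4.   3. ] p [0.6106 0.2276 0.0968] w 0.0440 tau6 0.078
```

Emit:
carry_out(
  deltas=[
    [1, 0, 0, 0.004, 0, 0, 4],
    [1, 0, 0, 0.009, 0, 0, 8],
  ],
)

```text
time: 23.9
position: [0.6105, 0.2276, 0.0966]
tool_rot: [0.853, 0.522, 0.001, 0.001]
ft_force: [2.0, -4.2, 3.6]
grip_width: 0.0442
```

```bash
python3 m.py
```

```text
t 24.15 turn 62.02 Mz 0.096 ([0.21 0.07 0.06 0.09 0.07 0.07]) F [ 1.3 -5.   3.7] p [0.6104 0.2276 0.0966] w 0.0441 tau6 0.072
```

```bash
sed -i 's/range(6)/range(1)/' m.py
```

Emit:
carry_out(
  deltas=[
    [1, 0, 0, 0.003, 0, 0, 3],
    [1, 0, 0, 0.007, 0, 0, 6],
  ],
)

```text
time: 24.35
position: [0.6102, 0.2275, 0.0964]
tool_rot: [0.879, 0.477, 0.0, 0.001]
ft_force: [1.8, -5.3, 4.4]
grip_width: 0.0443
```

```bash
python3 m.py
```

```text
t 24.35 turn 68.02 Mz 0.179 ([0.18]) F [ 1.8 -5.3  4.4] p [0.6102 0.2275 0.0964] w 0.0443 tau6 -0.132
```

Emit:
carry_out(
  deltas=[
    [1, 0, 0, 0.003, 0, 0, 3],
    [1, 0, 0, 0.007, 0, 0, 6],
  ],
)

```text
time: 24.55
position: [0.6102, 0.2274, 0.0963]
tool_rot: [0.903, 0.431, 0.0, 0.001]
ft_force: [1.4, -5.9, 4.2]
grip_width: 0.0445
```

```bash
python3 m.py
```

```text
t 24.55 turn 74.03 Mz 0.229 ([0.23]) F [ 1.4 -5.9  4.2] p [0.6102 0.2274 0.0963] w 0.0445 tau6 -0.127
```

Emit:
carry_out(
  deltas=[
    [1, 0, 0, 0.003, 0, 0, 3],
    [1, 0, 0, 0.007, 0, 0, 6],
  ],
)

```text
time: 24.75
position: [0.6101, 0.2274, 0.0961]
tool_rot: [0.924, 0.383, 0.0, 0.001]
ft_force: [1.5, -5.2, 4.4]
grip_width: 0.0439
```

```bash
python3 m.py
```

```text
t 24.75 turn 80.02 Mz 0.201 ([0.2]) F [ 1.5 -5.2  4.4] p [0.6101 0.2274 0.0961] w 0.0439 tau6 -0.127
```

Emit:
carry_out(
  deltas=[
    [1, 0, 0, 0.003, 0, 0, 3],
    [1, 0, 0, 0.007, 0, 0, 6],
  ],
)

```text
time: 24.95
position: [0.6101, 0.2273, 0.0959]
tool_rot: [0.943, 0.334, 0.0, 0.001]
ft_force: [1.3, -6.2, 3.1]
grip_width: 0.0443
```

```bash
python3 m.py
```

```text
t 24.95 turn 86.02 Mz 0.172 ([0.17]) F [ 1.3 -6.2  3.1] p [0.6101 0.2273 0.0959] w 0.0443 tau6 -0.128
```

Even friction so far, about 0.2 N m. I'll keep turning in small steps.

Emit:
carry_out(
  deltas=[
    [1, 0, 0, 0.003, 0, 0, 3],
    [1, 0, 0, 0.007, 0, 0, 6],
  ],
)

```text
time: 25.15
position: [0.61, 0.2273, 0.0958]
tool_rot: [0.959, 0.284, 0.0, 0.001]
ft_force: [0.4, -7.2, 4.3]
grip_width: 0.0441
```

```bash
python3 m.py
```

```text
t 25.15 turn 92.02 Mz 0.213 ([0.21]) F [ 0.4 -7.2  4.3] p [0.61   0.2273 0.0958] w 0.0441 tau6 -0.128
```

Emit:
carry_out(
  deltas=[
    [1, 0, 0, 0.003, 0, 0, 3],
    [1, 0, 0, 0.007, 0, 0, 6],
  ],
)

```text
time: 25.35
position: [0.61, 0.2272, 0.0956]
tool_rot: [0.972, 0.234, 0.0, 0.001]
ft_force: [1.0, -7.6, 5.9]
grip_width: 0.0441
```

```bash
python3 m.py
```

```text
t 25.35 turn 98.02 Mz 0.220 ([0.22]) F [ 1.  -7.6  5.9] p [0.61   0.2272 0.0956] w 0.0441 tau6 -0.129
```

Emit:
carry_out(
  deltas=[
    [1, 0, 0, 0.003, 0, 0, 3],
    [1, 0, 0, 0.007, 0, 0, 6],
  ],
)

```text
time: 25.55
position: [0.61, 0.2272, 0.0954]
tool_rot: [0.983, 0.182, 0.0, 0.001]
ft_force: [0.6, -6.1, 4.6]
grip_width: 0.0442
```

```bash
python3 m.py
```

```text
t 25.55 turn 104.02 Mz 0.196 ([0.2]) F [ 0.6 -6.1  4.6] p [0.61   0.2272 0.0954] w 0.0442 tau6 -0.130
```

Emit:
carry_out(
  deltas=[
    [1, 0, 0, 0.003, 0, 0, 3],
    [1, 0, 0, 0.007, 0, 0, 6],
  ],
)

```text
time: 25.75
position: [0.61, 0.2271, 0.0953]
tool_rot: [0.991, 0.131, 0.0, 0.001]
ft_force: [1.6, -6.8, 3.9]
grip_width: 0.0441
```

```bash
python3 m.py
```

```text
t 25.75 turn 110.02 Mz 0.190 ([0.19]) F [ 1.6 -6.8  3.9] p [0.61   0.2271 0.0953] w 0.0441 tau6 -0.130
```

Emit:
carry_out(
  deltas=[
    [1, 0, 0.02, 0.003, 0, 0, 3],
    [1, 0, 0.03, 0.007, 0, 0, 6],
  ],
)

```text
time: 25.95
position: [0.6103, 0.2269, 0.0951]
tool_rot: [0.997, 0.078, 0.001, 0.0]
ft_force: [1.5, -4.9, 3.9]
grip_width: 0.0441
```

```bash
python3 m.py
```

```text
t 25.95 turn 116.04 Mz 0.215 ([0.21]) F [ 1.5 -4.9  3.9] p [0.6103 0.2269 0.0951] w 0.0441 tau6 -0.130
```

Emit:
carry_out(
  deltas=[
    [1, 0, 0, 0.003, 0, 0, 3],
    [1, 0, 0, 0.007, 0, 0, 6],
  ],
)

```text
time: 26.15
position: [0.6103, 0.2269, 0.095]
tool_rot: [1.0, 0.026, 0.001, 0.0]
ft_force: [1.1, -4.4, 4.9]
grip_width: 0.044
```

```bash
python3 m.py
```

```text
t 26.15 turn 122.03 Mz 0.188 ([0.19]) F [ 1.1 -4.4  4.9] p [0.6103 0.2269 0.095 ] w 0.0440 tau6 -0.119
```

Emit:
carry_out(
  deltas=[
    [1, 0, 0, 0.003, 0, 0, 3],
    [1, 0, 0, 0.007, 0, 0, 6],
  ],
)

```text
time: 26.35
position: [0.6102, 0.2269, 0.0949]
tool_rot: [1.0, -0.026, 0.001, 0.0]
ft_force: [1.6, -5.3, 5.0]
grip_width: 0.0441
```

```bash
python3 m.py
```

```text
t 26.35 turn 128.02 Mz 0.266 ([0.27]) F [ 1.6 -5.3  5. ] p [0.6102 0.2269 0.0949] w 0.0441 tau6 -0.081
```

Emit:
carry_out(
  deltas=[
    [1, 0, 0, 0.003, 0, 0, 3],
    [1, 0, 0, 0.007, 0, 0, 6],
  ],
)

```text
time: 26.55
position: [0.6101, 0.2269, 0.0947]
tool_rot: [0.997, -0.078, 0.0, 0.001]
ft_force: [-0.1, -5.4, 5.6]
grip_width: 0.0439
```

```bash
python3 m.py
```

```text
t 26.55 turn 134.00 Mz 0.364 ([0.36]) F [-0.1 -5.4  5.6] p [0.6101 0.2269 0.0947] w 0.0439 tau6 -0.030
```

Emit:
carry_out(
  deltas=[
    [1, 0, 0, 0.003, 0, 0, 3],
    [1, 0, 0, 0.007, 0, 0, 6],
  ],
)

```text
time: 26.75
position: [0.6101, 0.2269, 0.0947]
tool_rot: [0.991, -0.13, 0.001, 0.0]
ft_force: [0.3, -4.8, 5.8]
grip_width: 0.0439
```

```bash
python3 m.py
```

```text
t 26.75 turn 139.99 Mz 0.438 ([0.44]) F [ 0.3 -4.8  5.8] p [0.6101 0.2269 0.0947] w 0.0439 tau6 0.029
```

Emit:
carry_out(
  deltas=[
    [1, 0, 0, 0.003, 0, 0, 3],
    [1, 0, 0, 0.007, 0, 0, 6],
  ],
)

```text
time: 26.95
position: [0.6101, 0.2269, 0.0946]
tool_rot: [0.983, -0.182, 0.001, 0.001]
ft_force: [0.7, -4.8, 6.2]
grip_width: 0.0439
```

```bash
python3 m.py
```

```text
t 26.95 turn 145.97 Mz 0.500 ([0.5]) F [ 0.7 -4.8  6.2] p [0.6101 0.2269 0.0946] w 0.0439 tau6 0.087
```

Emit:
carry_out(
  deltas=[
    [1, 0, 0, 0.003, 0, 0, 3],
    [1, 0, 0, 0.007, 0, 0, 6],
  ],
)

```text
time: 27.15
position: [0.6101, 0.227, 0.0945]
tool_rot: [0.973, -0.233, 0.001, 0.0]
ft_force: [0.5, -5.3, 6.7]
grip_width: 0.0442
```

```bash
python3 m.py
python3 - <<'E'
import re,numpy as np
from scipy.optimize import curve_fit
L=[l for l in open('log.txt')][1:]
D=[]
for l in L:
    t=float(re.search(r'turn ([\d.]+)',l)[1]);m=float(re.search(r'Mz ([\d.]+)',l)[1]);q=float(re.search(r'tau6 ([-\d.]+)',l)[1]);D.append((t,m,q))
D=np.array(D);E=D[D[:,0]>65]
f=lambda t,b,k,s:b+s*np.maximum(0,t-k)
for c,n in((1,'Mz'),(2,'tau6')):
    p,cv=curve_fit(f,E[:,0],E[:,c],p0=[E[0,c],122,.006]);print(n,p,np.sqrt(np.diag(cv)),'slope/rad',p[2]*57.3)
    g=lambda t,b,k:f(t,b,k,.35/57.3)
    p,cv=curve_fit(g,E[:,0],E[:,c],p0=[E[0,c],122]);print('  fixed slope',p)
E
```

```text
t 27.15 turn 151.96 Mz 0.463 ([0.46]) F [ 0.5 -5.3  6.7] p [0.6101 0.227  0.0945] w 0.0442 tau6 0.144
Mz [2.01666667e-01 1.20616485e+02 1.02675160e-02] [1.00954891e-02 2.47787758e+00 1.20957926e-03] slope/rad 0.5883286669919265
  fixed slope [  0.20064182 110.02000084]
tau6 [-1.28000000e-01  1.23331396e+02  9.47371971e-03] [1.03945649e-03 3.59664309e-01 1.73676933e-04] slope/rad 0.5428441393085909
  fixed slope [ -0.128875   115.24152551]
```

Emit:
carry_out(
  deltas=[
    [1, 0, 0, 0.003, 0, 0, 3],
    [1, 0, 0, 0.007, 0, 0, 6],
    [1, 0, 0, 0.01, 0, 0, 9],
    [1, 0, 0, 0.013, 0, 0, 12],
    [1, 0, 0, 0.017, 0, 0, 15],
  ],
)

```text
time: 27.65
position: [0.6101, 0.227, 0.0943]
tool_rot: [0.934, -0.357, 0.001, 0.0]
ft_force: [-0.5, -4.6, 7.9]
grip_width: 0.0443
```

```bash
python3 m.py
```

```text
t 27.65 turn 166.92 Mz 0.555 ([0.56]) F [-0.5 -4.6  7.9] p [0.6101 0.227  0.0943] w 0.0443 tau6 0.280
```

Emit:
carry_out(
  deltas=[
    [1, 0, 0, 0, 0, 0, 0],
    [1, 0, 0, 0, 0, 0, 0],
  ],
)

```text
time: 27.85
position: [0.6102, 0.227, 0.0943]
tool_rot: [0.934, -0.358, 0.001, 0.0]
ft_force: [0.7, -5.3, 8.0]
grip_width: 0.0443
```

```bash
python3 m.py
```

```text
t 27.85 turn 166.94 Mz 0.133 ([0.13]) F [ 0.7 -5.3  8. ] p [0.6102 0.227  0.0943] w 0.0443 tau6 0.079
```

Emit:
carry_out(
  deltas=[
    [-0.5, 0, 0, 0, 0, 0, 0],
    [-0.5, 0, 0, 0, 0, 0, 0],
    [-0.5, 0, 0, 0, 0, 0, 0],
    [-0.5, 0, 0, 0, 0, 0, 0],
    [-0.5, 0, 0, 0, 0, 0, 0],
  ],
)

```text
time: 28.35
position: [0.6093, 0.2278, 0.0926]
tool_rot: [0.934, -0.358, -0.001, 0.0]
ft_force: [-0.5, -0.3, -0.1]
grip_width: 0.0644
```

Emit:
carry_out(
  deltas=[
    [-0.5, 0, 0, -0.4, 0, 0, 0],
    [-0.5, 0, 0, -1, 0, 0, 0],
    [-0.5, 0, 0, -2, 0, 0, 0],
    [-0.5, 0, 0, -3, 0, 0, 0],
    [-0.5, -2, 0, -4, 0, 0, 0],
    [-0.5, -4, 0, -5, 0, 0, 0],
    [-0.5, -6, 0, -5, 0, 0, 0],
    [-0.5, -7, 0, -5, 0, 0, 0],
  ],
)

```text
time: 29.15
position: [0.4784, 0.3465, 0.2213]
tool_rot: [0.934, -0.358, 0.001, -0.002]
ft_force: [0.7, 0.4, -0.9]
grip_width: 0.0653
```

```bash
python3 look.py 11
```

```text
t 29.15 p [0.4784 0.3465 0.2213] yaw -41.96 zt [ 0.004  0.003 -1.   ] q [4.370e-01 4.810e-01 1.526e+00 1.000e-03 1.131e+00 1.169e+00] F [ 0.7  0.4 -0.9] M [-0.038 -0.009  0.009] w 0.0653
top knob 251 [ 0.3 -0.7] 118.79642306792171
top bar 192 -2.2269694554791326 ((0.13981914520263672, -40.9805908203125), (28.516347885131836, 62.377471923828125), 0.8305472731590271)
side knob 243 [-1.4  0.9] 117.93668188289618
side bar 253 -6.093928260759512 ((-3.172119140625, -19.21829605102539), (29.95985984802246, 102.60686492919922), 2.32452392578125)
```

View pics/g11.png

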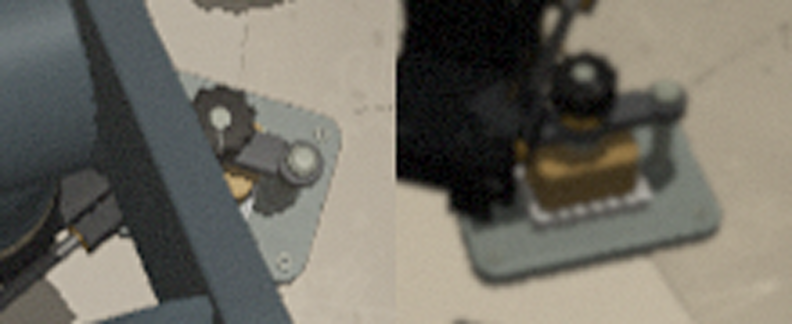

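Run:
```python
from h import *
o=[]
for k in(9,11):
    a=cv2.imread('pics/top%d.png'%k)[148:178,354:388];o.append(cv2.resize(a,None,fx=11,fy=11,interpolation=cv2.INTER_CUBIC))
cv2.imwrite('pics/knob.png',np.hstack(o))
```

```text
(no output)
```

View pics/knob.png

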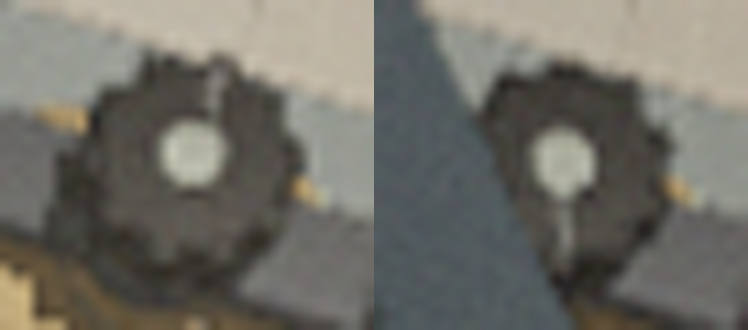

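Emit:
carry_out(
  deltas=[
    [-0.5, -0.7, -1.1, 0, 0, 0, 0],
    [-0.5, -1.4, -2.2, 0, 0, 0, 0],
    [-0.5, -2.1, -3.5, 0, 0, 0, 0],
    [-0.5, -2.1, -3.5, 0, 0, 0, 0],
  ],
)

```text
time: 29.65
position: [0.5013, 0.4485, 0.2193]
tool_rot: [0.934, -0.357, 0.001, -0.003]
ft_force: [0.3, -0.3, -0.1]
grip_width: 0.0652
```

```bash
python3 look.py 12
cat > rect.py <<'E'
from h import *
c=np.array([.6095,.228,0]);xp=np.array([.985,-.174,0]);yp=np.array([.174,.985,0])
i=camera_info('top');K=i['mtx'];Rm=R.from_quat(i['rotation']).as_matrix()
o=[]
for k,z in((9,.1231),(12,.1188)):
    p=cv2.imread('pics/top%d.png'%k)
    g=np.linspace(-.03,.03,360);A,B=np.meshgrid(g,g)  # cols=A along -y? use world x up
    P=np.stack([c[0]-B,c[1]-A,np.full_like(A,z)],-1)   # up = +x, left=+y
    q=(P-i['origin'])@Rm;q=q@K.T;u=(q[...,0]/q[...,2]).astype(np.float32);v=(q[...,1]/q[...,2]).astype(np.float32)
    o.append(cv2.remap(p,u,v,cv2.INTER_CUBIC))
    for im in o[-1:]: 
        cv2.circle(im,(180,180),135,(0,255,0),1);cv2.drawMarker(im,(180,180),(0,0,255))
cv2.imwrite('pics/rect.png',np.hstack(o))
E
python3 rect.py
```

```text
t 29.65 p [0.5013 0.4485 0.2193] yaw -41.86 zt [ 0.004  0.004 -1.   ] q [5.640e-01 5.940e-01 1.312e+00 1.000e-03 1.230e+00 1.294e+00] F [ 0.3 -0.3 -0.1] M [-0.04  -0.019 -0.004] w 0.0652
top knob 312 [-0.4 -0.3] 118.78421496042534
top bar 420 -3.9544353654663036 ((-2.3360843658447266, 1.5594940185546875), (31.567420959472656, 147.50042724609375), 1.2985451221466064)
side knob 246 [-0.1  1.4] 117.7470903215011
side bar 416 -5.473827598365141 ((-3.171121597290039, 3.19891357421875), (31.354238510131836, 146.91342163085938), 0.3125598132610321)
```

View pics/rect.png

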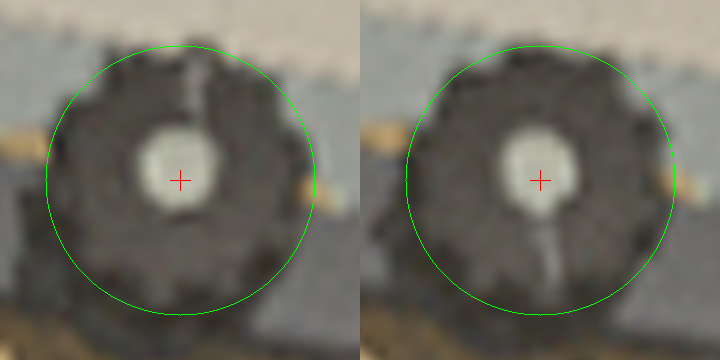

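View pics/g12.png

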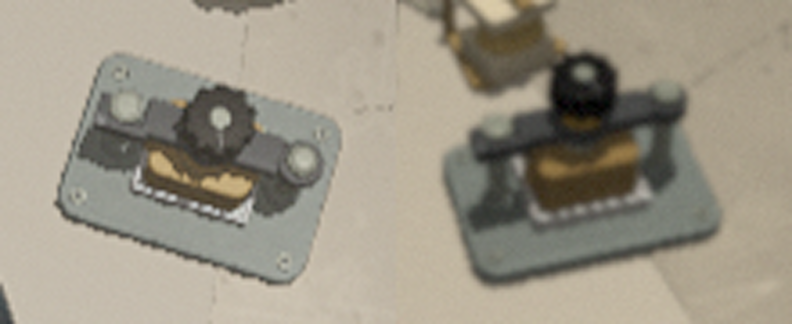

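Run:
```python
from h import *
a=cv2.imread('pics/side0.png').astype(int);b=cv2.imread('pics/side12.png').astype(int)
for n,(r0,r1,c0,c1) in {'stone':(195,225,245,278),'jar':(230,262,243,270),'white':(218,248,394,430)}.items():
    A=a[r0:r1,c0:c1].sum(2).astype(np.float32);B=b[r0:r1,c0:c1].sum(2).astype(np.float32)
    print(n,cv2.phaseCorrelate(A-A.mean(),B-B.mean()),abs(A-B).mean()/3)
W=cloud('side',np.load('last_side.npz')['d'])
c=np.array([.6095,.228,0]);xp=np.array([.985,-.174,0]);yp=np.array([.174,.985,0])
X=(W-c)@xp*1000;Y=(W-c)@yp*1000;Z=W[...,2]*1000
m=(abs(X)<40)&(abs(Y)<40)&(Z>54)&(Z<64);print('flask top z',np.median(Z[m]))
```

```text
stone ((0.1589374736765201, 0.37087359103841777), 0.5866095291243659) 21.82458
jar ((-5.752130983773252, 9.053925719526989), -0.017550441953870986) 33.77585
white ((0.015475854452109417, -0.055686135960822725), 0.9535146201098407) 15.165123
flask top z 58.79205139957244
```

View pics/side12.png

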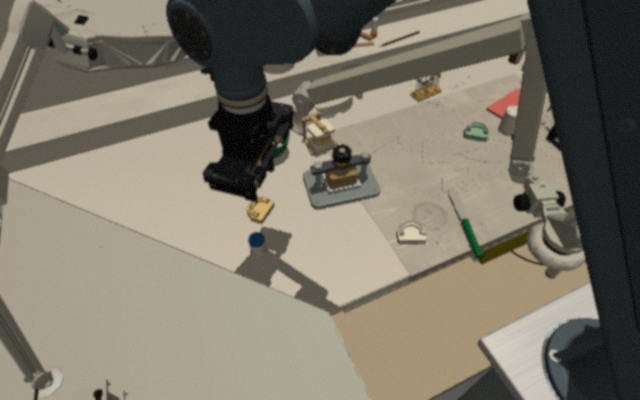

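```bash
python3 -c "
from rig import *
print(hand_in())"
```

```text
the job is handed in; nothing more can be done
None
```

The flask is clamped in the press with the knob turned about 43–46° past contact. I handed the job in at about 30 s with the gripper open and clear of everything. No verdict was reported.

- **Flask:** It sits inside the rim, with its top level to about 0.3°.
- **Bar:** It was pushed until it stopped hard. The last pictures show the hook round the left column and the screw over the bed.
- **Knob:** It ran at about 0.2 N m until the resistance rose at a gripper turn of about 122°. Two fits put that point at 120.6° ± 2.5° and 123.3°. I stopped at 166.9° and let go.

**Checks that disagreed:**
- **Total knob turn:** The mark on the knob in the top camera shows about 162–166°, close to the gripper's 167°. The measured sinking (about 4.3 mm) suggests about 156°, but I think that is depth noise. The torque kept rising to the end, which argues against slipping.
- **Resistance slope:** It climbed at about 0.55 N m per radian, where the task said roughly 0.35.

**Casts and jar:** The white cast showed no shift. The stone cast showed about 0.4 pixel, within noise. The image comparison for the jar failed because the arm's shadow lay over it; by eye it stands where it did.

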